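# Pin the drilling jig's stop with the quarter-turn thumbscrew

## Robot

A 6-joint arm with a two-finger parallel gripper is mounted at the origin on a cart in front of the work surface, level with it; the furniture and walls round the work are solid. World frame = base frame: x ahead of the robot, y to its left, z up, the work surface at z = 0. Lengths are in m, angles in degrees, forces in N, time in s.
With the tool pointing down it reaches from about 0.4 to 0.825 m from the base axis. Payload 7 kg.
Tool frame: the origin (TCP) lies at the very end of the fingers, on their centre line; the grasp point (between the pads) lies 19 mm behind it; z points along the fingers, y is the line along which they close (so a half turn about z gives the same grasp; the last joint's range is limited). The gripper opens to 88 mm and grips with 3 to 60 N. Pads are 19 mm wide; open, the fingers measure 130 mm over their backs; the gripper's body (78 mm by 193 mm) begins 47 mm behind the grasp point.
Start: joints at [-53.222, 20.546, 0.682, 0, -70.136, -16.507], TCP at [0.234, -0.633, 0.227] pointing down, gripper open.
Joint ranges: [-176.03, 176.03], [-82.01, 121.73], [-58.28, 71.71], [-173.87, 95.51], [-174.79, -0.11], [-173.66, 173.66]. Speed limits (degrees/s): [136.94, 136.94, 172.46, 180, 180, 180].

## Interface

Orientations are given as [roll, pitch, yaw] about the fixed x, y, z axes, in that order (R = Rz(yaw) Ry(pitch) Rx(roll)).
In Python, from plant import ctrl, viewer gives the robot as it stands.
- The arm moves only by the tool servo_tool, never from a script. Its argument "rows" is a list of rows, each a list of 6 numbers: the shift along the world's x, y, z in mm, then the turn, a rotation vector about the world's x, y, z in degrees. A call has 1 to 5 rows; each row shifts and turns the commanded pose from where the row before left it; what a row does not reach is not made up. A row lasts 1/12 s, in which the tool goes at most 41.7 mm and 7.16 degrees, less where a joint would pass 70% of its speed; a pose out of reach is approached as far as the arm can. A call is refused whole if a number of a shift passes 41.7 or a number of a turn 7.16, either way. A call with a gripper value outside its range is refused whole. "fingers" is the finger opening in mm, from 0 to 87.6, set as the call begins (left out, the last holds). The fingers move at their own pace and stop on an object; the grip force is fixed at half the most. Time passes only in rows, so rows that do not move let the fingers close. It gives the time, the measured TCP pose, the force and the opening at its end, in the units of the state.
- ctrl.get_obs(): the state, without advancing time (a new reading comes with each control period).
- viewer.snapshot(name): name is "side" or "top"; returns (picture, depth): 400x640x3 uint8, red, green, blue; 400x640 float32, m along the optical axis (not along the pixel's ray), 0 where there is no reading.
- viewer.calibration(name): a dict with "fx", "fy", "cx", "cy" (pixels), "origin" and "rotation" of the camera in the world. Camera axes: x right, y up, looking along -z (the intrinsics and any distortion apply to the point x, -y, -z); pixel columns grow to the right and rows downward; lengths in m; the calibration is good to about 2 mm. A picture is of the moment at which its call begins. calibration takes no time and is no camera call.
- ctrl.close_job(): hands the job in, once; it reports no verdict.
The state is a dict: "clock": time; "joint_pos": joint angles; "qvel": joint speeds; "tau": joint torques, N m; "tool_pos": TCP position; "orientation": TCP orientation; "force": force on the tool from outside, world axes, zero at the start; "moment": the same for the moment, N m; "opening": finger opening in m.
Only numpy, scipy, OpenCV 4.12 (cv2) and the standard library are available. Lean on these libraries where they do the work, as an engineer would, in place of code of your own. Each camera call takes 0.05 s, during which the arm holds its last target. There are 200 camera calls.

## Task

The sliding stop of the sloping drilling jig has been pushed too far to the left: throw its ratchet pawl right over so that it stays off the rack, then slide the stop back until its slot lies exactly over the slot in the bed. Take the thumbscrew out of the wooden parking block, put it through both slots until its collar lies on the stop plate, give it a quarter turn so that its wing stands across the slots (up and down the slope), and let go; leave the pawl off, and do not push the oil can, the paint tin or the glue bottle about.

Things in the scene. Friction and masses are not known exactly. Their poses are not given: they have to be found in the camera images.
- jig: wooden stand of the drilling jig, fixed, 150 x 270 mm on the bench, about 120 mm high; origin on the bench under the bed's slot, x horizontal up the slope (away from the robot), y along the jig to the left, z up. It carries a wooden bed that slopes at 25 deg, rising away from the robot
- bed_slot (a point): centre of the bed's slot on the bed's upper face, 90 mm above the bench. Bed axes: x up the slope, y level along the jig (left), z square out of the bed, 25 deg from vertical, leaning to the robot. The slot goes through the 8 mm bed, 21 mm along y, 10.5 mm along x; free space below. Two guide strips, 9 mm wide and 12 mm high, run along y at x = +-31.5 mm
- stop (a joint): slide (m) of the stop, an aluminium plate 52 mm wide, 8 mm thick, upper face 9 mm above the bed, along the bed's y. 0 = its slot exactly over the bed's slot, positive = too far to +y; range -0.015 to 0.068. About 3 N of friction; stays where left. While the pawl lies on its rack (six saw teeth, 14 mm pitch) it goes only to +y, with up to 14 mm of backlash
- stop_slot (a point): centre of the stop plate's slot, on the plate's upper face, axes as the bed's; the slot has the same size and direction as the bed's (21 mm along y, 10.5 mm along x), and goes through the plate
- stop_block (a point): upright aluminium stop block on the stop plate, 65 mm to +y of its slot: 10 mm thick along y, 28 mm wide along x, rising 37 mm from the plate; this point is in it, 36 mm above the bed; it moves with the stop and serves to grip and slide it. Axes as the bed's
- pawl (a joint): dark steel pawl (90 g) on a pivot along the bed's x at bed x, y, z = 19, -67, 34 mm; bracket at x = 28 to 38. About -0.08 to 0.3 rad: its 34 mm arm lies on the rack, to +y. Pushing its thumb lever to -y lifts the arm (joint grows); past about 1.1 rad it falls over by its own weight to its end stop at 1.75 and stays, lever level to -y, arm up to 68 mm above the bed
- pawl_thumb (a point): end of the pawl's thumb lever, a cross bar 20 mm long along x and 8 mm thick, 36 mm from the pivot; with the arm on the rack the lever stands up, leaning 15 deg to +y of the bed's normal, this point about 69 mm above the bed
- thumbscrew: steel quarter-turn thumbscrew, 70 g, upright in the parking block, wing in any direction; origin at the centre of its collar's underside, z along its axis to the wing. Collar 28 mm across, 5 mm thick; neck 13 mm across to z = 12 mm; flat wing from z = 12 to 39 mm, 28 mm along x, 9 mm thick along y: grip it across the 9 mm. Below the collar an 8 mm shank with a cross bar at its end
- screw_bar (a point): centre of the round-edged cross bar at the end of the thumbscrew's shank, 23 mm below the collar's underside: 18 mm long along the screw's x (same direction as the wing), 7 mm thick. It passes the slots only with the screw's x along the bed's y; once the collar is on the stop plate it is clear below the bed and the screw can be turned
- park_block: wooden parking block, 56 x 80 mm, 42 mm high, fixed; origin under its centre on the bench. The thumbscrew stands in the round 22 mm hole (32 mm deep) in the middle of its top, collar on the block
- oil_can: old steel oil can, 76 mm across, body 58 mm high, spout to 125 mm; loose, stands behind the parking block; origin under its centre. Bystander
- paint_tin: round paint tin, 78 mm across and 78 mm high, loose; origin under its centre. Bystander
- glue_bottle: white glue bottle, 59 mm across and 190 mm high, loose, stands behind the jig; origin under its centre. Bystander
Not all that is in view belongs to the job. What is meant by the thumbscrew is not blue, and is the larger of those in its own colour.

How it is judged (in metres and radians):
On the way, in this order (a step that is already met when the one before it is completed fails the run):
1. the pawl is thrown over, off the rack (value of joint pawl above 1.5 rad), for 0.2 s.
2. the stop's slot lies over the bed's slot (value of joint stop between -0.004 and 0.004 m), for 0.2 s.
3. the thumbscrew is through both slots, its collar on the stop plate (z of thumbscrew in the frame of bed_slot between 0.006 and 0.0115 m and distance between thumbscrew and stop_slot below 0.009 m and angle between the z axis of thumbscrew and the z axis of bed_slot, either way round below 0.2 rad), for 0.1 s.
4. the thumbscrew is turned, its wing across the slots (angle between the x axis of thumbscrew and the x axis of bed_slot, either way round below 0.5 rad), for 0.2 s.
At the end, for the whole second after the job is handed in: The pawl is off the rack (over 1.5 rad); the stop's slot is over the bed's within 4 mm; the thumbscrew is through both, collar on the stop plate within 2.5 mm, within 9 mm of the slot's centre and within 11 deg of square, its wing within 29 deg of straight across the slots; it is at rest (all of step 2 and all of step 3 and value of joint pawl above 1.5 rad and angle between the x axis of thumbscrew and the x axis of bed_slot, either way round below 0.5 rad and linear speed of thumbscrew below 0.02 m/s); the robot touches nothing.
It fails at once if a bystander (oil can, paint tin, glue bottle) is pushed more than 25 mm or tipped (distance of any of oil_can, paint_tin, glue_bottle from where it was at the start of the episode above 0.025 m or angle between any of oil_can, paint_tin, glue_bottle's own z axis and vertical above 0.4 rad).
It also fails if it takes over 67 s, if anything falls off the work surface, if the arm or the gripper's body presses on something with over 40 N, if the wrist force passes 120 N, or if a joint passes its speed limit or range.

## Working session

There is one attempt and no reset: what is moved stays moved. The work goes in short steps, Python scripts to look and compute and a tool call to move; the robot and the scene stay as the last step left them, time stands still between calls to the robot, and variables do not carry over. Pictures are saved under pics/ and viewed, on a budget of 10 in all, crops included, one or two more only if the job needs it, and the job is handed in when it is done.

Besides the shell and the picture viewer there is one more tool, called after ">>>" in YAML: its name, and indented under it one key for each argument. servo_tool: Moves the arm, as the interface text tells. Its arguments: {"type":"object","properties":{"rows":{"type":"array","items":{"type":"array","items":{"type":"number"}}},"fingers":{"type":"number"}},"required":["rows"]}

```bash
ls; mkdir -p pics
cat > h.py <<'E'
import numpy as np, cv2
from plant import ctrl, viewer
def snap(n,f):
    im,d=viewer.snapshot(n); np.savez(f'{f}.npz',im=im,d=d); return im,d
def save(im,f,crop=None,scale=1):
    if crop: x0,y0,x1,y1=crop; im=im[y0:y1,x0:x1]
    im=cv2.resize(im,None,fx=scale,fy=scale,interpolation=cv2.INTER_CUBIC)
    cv2.imwrite(f'pics/{f}.png',cv2.cvtColor(im,cv2.COLOR_RGB2BGR))
def px(name,d,u,v,z=None):
    c=viewer.calibration(name); R=np.array(c['rotation']); o=np.array(c['origin'])
    z=d[int(round(v)),int(round(u))] if z is None else z
    return o+R@np.array([(u-c['cx'])/c['fx']*z,-(v-c['cy'])/c['fy']*z,-z])
def cloud(name,d):
    c=viewer.calibration(name); R=np.array(c['rotation']); o=np.array(c['origin'])
    v,u=np.mgrid[0:400,0:640]
    return o+np.stack([(u-c['cx'])/c['fx']*d,-(v-c['cy'])/c['fy']*d,-d],-1)@R.T
E
python3 - <<'E'
from h import *
for n in('side','top'):
    im,d=snap(n,n+'0'); c=viewer.calibration(n); print(n,{k:np.round(v,3).tolist() if not isinstance(v,str) else v for k,v in c.items()})
    save(im,n+'0',scale=1.25)
print(ctrl.get_obs())
E
```

```text
pics
side {'fx': 391.864, 'fy': 391.864, 'cx': 322.263, 'cy': 199.966, 'origin': [0.543, -0.87, 0.604], 'rotation': [60.605, -0.77, 0.386]}
top {'fx': 435.779, 'fy': 435.779, 'cx': 319.378, 'cy': 205.971, 'origin': [0.467, 0.014, 1.33], 'rotation': [3.394, -1.702, -89.801]}
{'clock': 0.1, 'joint_pos': array([-5.32229442e+01,  2.05858706e+01,  6.39295228e-01, -1.82232257e-02,
       -7.01357253e+01, -1.65086846e+01]), 'qvel': array([-0.04799037, -0.09271542,  0.22391824,  0.20199588, -0.04824545,
       -0.01640397]), 'tau': array([-1.26188821e-03, -5.84164310e+01,  2.93749791e+01,  7.01554924e+00,
        1.01432964e-02, -5.50372965e-05]), 'tool_pos': array([ 0.23367803, -0.63279513,  0.2257334 ]), 'orientation': array([ 1.79916223e+02, -6.96300408e-03, -1.59737828e+02]), 'force': array([-0.05444218, -0.71128559,  0.39891993]), 'moment': array([ 0.04995461,  0.02287643, -0.0181084 ]), 'opening': 0.08740745373516744}
```

```bash
sed -i "s/R=np.array(c\['rotation'\])/R=Rotation.from_euler('xyz',c['rotation'],degrees=True).as_matrix()/; 1a from scipy.spatial.transform import Rotation" h.py
python3 - <<'E'
from h import *
d=np.load('top0.npz')['d']; print(px('top',d,320,200), px('top',d,100,200))
d=np.load('side0.npz')['d']; print(px('side',d,320,300))
E
```

```text
[ 0.55720522 -0.02430259  0.09272026] [0.56000292 0.63498446 0.00354483]
[ 0.54204963 -0.29236046  0.05174415]
```

View pics/side0.png

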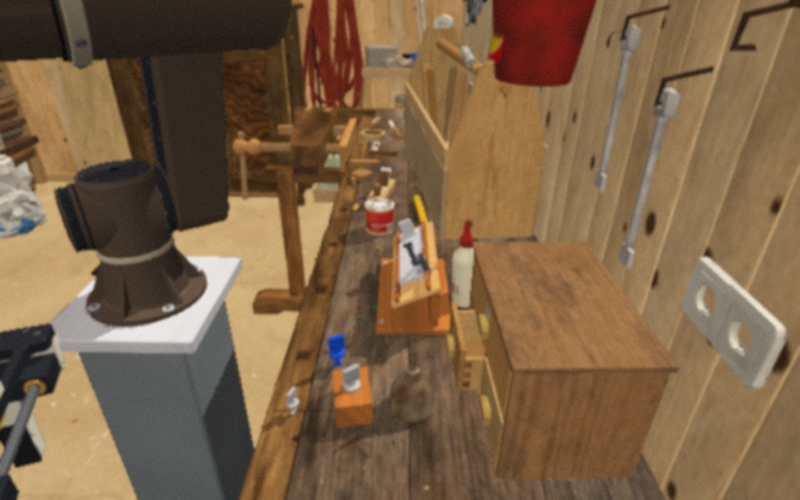

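View pics/top0.png

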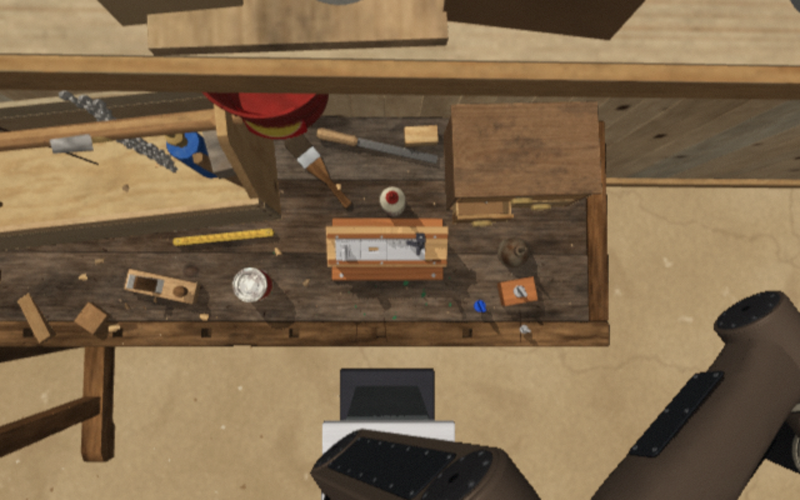

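Run:
```python
from h import *
im=np.load('top0.npz')['im']; save(im,'topj',(255,165,445,275),4.2)
im2=np.load('side0.npz')['im']; save(im2,'sidej',(260,165,370,345),3.3)
d=np.load('top0.npz')['d']; P=cloud('top',d)
np.set_printoptions(precision=3,suppress=True,linewidth=250)
# height maps subsampled
print('z mm rows v=170..260 cols u=255..440')
for v in range(168,262,4): print(v,(P[v,255:445:5,2]*1000).astype(int))
```

```text
z mm rows v=170..260 cols u=255..440
168 [  -3    3    4    1   -1    0    0    0   -2    0   -3  104  104   67    0   -4    0   -1    0    0   -2   -1 1329   14    8   16   15   15   17   15   49    0    1    0    1   -2   -4    5]
172 [ -2   0   4  -2   3  -2   6   0   0   2   0   5  -2  -7   0   1  -1   0  -1   1   0  -2  89  96  99  98 100  96  99  96  97  95   0  -2   0  -1  -1  -1]
176 [ 3 -3  0 11 14 12 15 12 16 12  9 15 14 14 13  8 16 16 13 12 -2 -5 60 59 52 53 63 68 35 31 32  1 -2  3  0  2  0 -2]
180 [ 2  0  0 15 13 13  9 10 11 20 17 11  9 15 14 16 15 13 12 12  3  0  0  0  1 55 53  3 -1  6  0 -1  3 -2 -2 -1  0  0]
184 [ -3  -1 105 104 109 106 109 106 108 108 106 109 107 109 103 106 112 104 107 105 113  -1   0   0   0   3  -3  -2   2  -4   0   1  -1   0   4  -1  -3   0]
188 [ -4  -1 117 114 113 116 116 112 117 120 115 113 117 113 116 110 133 117 117 117 112   0   0   0   0   0   1   0   0  -2   0   0   4   3   0  -2  -4  -2]
192 [  -2   -2   94  108  108  106  107  106  107  103  109  106  112  104  109  116  142  144   98   93   92   -1   -4 1329    0    0   -3    1    3    
[... 1610 characters left out ...]
0 -1  0  2 -4  0 -1 -3  0 64  0  1  2 44 40 43 46  2 -2  3 -1]
244 [ 1 -1  3  0  0 -3 -1  0  0  0  0  1  0  0 -3  0 -4 -5  0 -1 -1  1  0 -2 -4 28 63  2  1  0  1  1  1 -5  1  0  1  2]
248 [ 2  2  0 -1  0 -6  0  1  1  0 -4  0  6 -8 -3 -1 -1 -1 -1  5  1  0  1  0  0  0 52 -2  1  0  2  1  0 -2  1 -3  0  1]
252 [ 1  3  0 -1  2  0 -2  0 -2  2 -4  0 -1  0 -5 -1 -1  1 -1  3  1 -4  2 -4 -1 -4  1  5 -2  0 -1  4 -1  2 -1  2  2  2]
256 [-18 -20 -12 -10 -20 -20 -27 -23 -27 -22 -23 -13 -14 -13 -23 -15 -16 -18 -23 -24 -31 -36 -33 -26 -18 -18 -23 -19 -23 -28 -26 -30  -2   5  -7  -1  -3   0]
260 [-2  1 -1 -4  3 -4  1 -6  0  1 -3  2  3  3  3  0 -3 -2  0  0  0  2 -2 -1 -3  0 -1  2  0 -4 -1  2  2 23 -4 -2 -1  2]
```

View pics/topj.png

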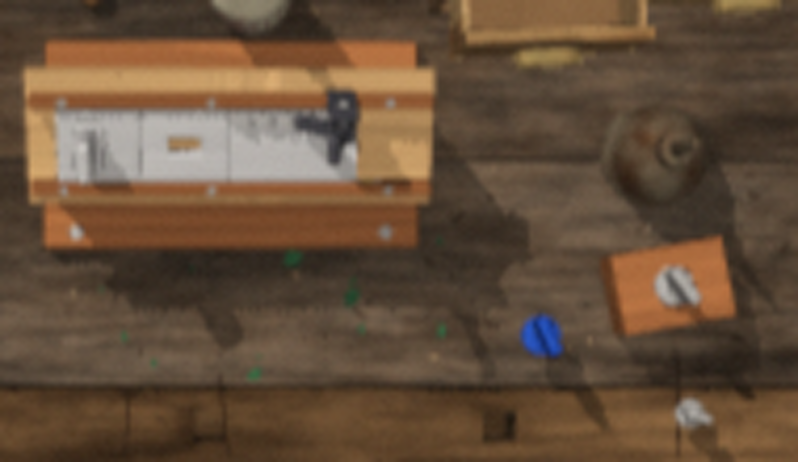

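View pics/sidej.png

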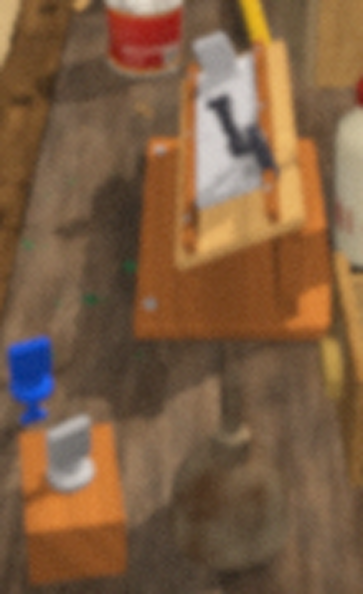

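```bash
cat > m.py <<'E'
from h import *
np.set_printoptions(precision=1,suppress=True,linewidth=200)
t=np.tan(np.radians(25)); c25=np.cos(np.radians(25)); s25=np.sin(np.radians(25))
def bed(P,x0,y0,yaw=0):
    Q=P-np.array([x0,y0,.09]); a=np.radians(yaw); ca,sa=np.cos(a),np.sin(a)
    q=np.stack([ca*Q[...,0]+sa*Q[...,1],-sa*Q[...,0]+ca*Q[...,1],Q[...,2]],-1)
    return np.stack([q[...,0]*c25+q[...,2]*s25,q[...,1],-q[...,0]*s25+q[...,2]*c25],-1)
def world(b,x0,y0,yaw=0):
    b=np.asarray(b,float); q=np.stack([b[...,0]*c25-b[...,2]*s25,b[...,1],b[...,0]*s25+b[...,2]*c25],-1)
    a=np.radians(yaw); ca,sa=np.cos(a),np.sin(a)
    return np.stack([ca*q[...,0]-sa*q[...,1]+x0,sa*q[...,0]+ca*q[...,1]+y0,q[...,2]+.09],-1)
def proj(name,P):
    c=viewer.calibration(name); R=Rotation.from_euler('xyz',c['rotation'],degrees=True).as_matrix()
    q=(P-np.array(c['origin']))@R
    return np.stack([c['cx']+c['fx']*q[...,0]/-q[...,2],c['cy']-c['fy']*q[...,1]/-q[...,2]],-1)
E
python3 - <<'E'
from m import *
d=np.load('top0.npz')['d']; P=cloud('top',d)
cr=lambda x,y:(x/4.2+255,y/4.2+165)
def reg(x0,y0,x1,y1):
    a,b=cr(x0,y0);e,f=cr(x1,y1); return P[round(b):round(f)+1,round(a):round(e)+1].reshape(-1,3)
pl=np.vstack([reg(105,115,135,180),reg(235,140,290,178),reg(215,115,225,178)])
A=np.c_[pl[:,:2],np.ones(len(pl))]; k=np.linalg.lstsq(A,pl[:,2],rcond=None)[0]; n=np.array([-k[0],-k[1],1]);n/=np.linalg.norm(n)
print('plane slope',np.degrees(np.arctan(np.hypot(k[0],k[1]))),'dir',np.degrees(np.arctan2(k[1],k[0])), 'rms',(A@k-pl[:,2]).std()*1e3)
xs=np.mean(pl[:,0]-(pl[:,2]-.09-.009/c25)/t); print('x0 plate',xs)
bd=np.vstack([reg(370,115,425,175)]); print('x0 bed bare',np.mean(bd[:,0]-(bd[:,2]-.09)/t))
for nm,p in dict(TL=(25,68),TR=(436,68),BL=(29,202),BR=(434,204)).items():
    u,v=cr(*p); print(nm,px('top',d,u,v+(2 if nm[0]=='T' else -2))*1e3)
for nm,p in dict(bTL=(45,41),bTR=(417,41),bBL=(45,247),bBR=(417,247)).items():
    u,v=cr(*p)
    c=viewer.calibration('top'); zz=1.33-.014; w=px('top',d,u,v,zz); w=px('top',d,u,v,zz+(w[2]-.014)); print(nm,w*1e3)
E
```

```text
plane slope 72.53795250680808 dir 176.99119757739425 rms 84.56527480395823
x0 plate 0.5475996858065223
x0 bed bare 0.5518408673888889
TL [602.7 142.4 106.2]
TR [ 616.5 -146.4    0.1]
BL [525.7 142.2  73. ]
BR [ 529.3 -145.2   -3.2]
bTL [638.7 138.   14. ]
bTR [ 640.6 -131.    14.1]
bBL [490.2 136.4  14. ]
bBR [ 491.3 -130.8   14. ]
```

Run:
```python
from m import *
from scipy.optimize import least_squares
d=np.load('top0.npz')['d']; P=cloud('top',d); P[d==0]=np.nan
cr=lambda x,y:(x/4.2+255,y/4.2+165)
def reg(x0,y0,x1,y1):
    a,b=cr(x0,y0);e,f=cr(x1,y1); q=P[round(b):round(f)+1,round(a):round(e)+1].reshape(-1,3); return q[q[:,2]>.05]
pl=np.vstack([reg(105,115,135,180),reg(235,140,290,178),reg(215,115,225,178)])
bd=reg(370,115,425,175)
for h,pts in((.009,pl),(0,bd)):
    r=least_squares(lambda p:bed(pts,p[0],0,p[1])[:,2]-h,[.55,0],loss='soft_l1',f_scale=.003); print(h,r.x,len(pts))
x0,y0,yaw=.5515,.0031,.3
B=bed(P,x0,y0,yaw)*1e3
# profile across strips
m=(B[...,1]>-150)&(B[...,1]<150)&(B[...,2]>-20)&(B[...,2]<100)&(P[...,2]>.05)
b=B[m]
for lo in range(-56,60,4):
    s=b[(b[:,0]>=lo)&(b[:,0]<lo+4)&((b[:,1]<-105))]; 
    if len(s): print(lo,'bare z',np.median(s[:,2]),len(s))
hi=b[b[:,2]>25]
print('pawl/high pts'); print(hi[np.argsort(hi[:,1])])
# expected pixel positions in crop
ex=dict(pivot=(19,-67,34),thumb=(19,-57.7,69),thL=(9,-57.7,73),thH=(29,-57.7,73),s31=(31.5,0,12),sm31=(-31.5,0,12),slot=(0,32,9),block=(0,97,46))
for k,v in ex.items(): 
    q=proj('top',world(np.array(v)/1e3,x0,y0,yaw)); q2=proj('side',world(np.array(v)/1e3,x0,y0,yaw)); print(k,(q-[255,165])*4.2,(q2-[260,165])*3.3)
```

```text
0.009 [0.6 0.6] 338
0 [0.6 2.2] 223
-36 bare z -6.143029631248024 8
-32 bare z -3.7405894480867232 12
-24 bare z 7.149903029706404 9
-20 bare z 4.758247431755413 18
-16 bare z -2.677807012492833 24
-12 bare z -6.0375287116527545 16
-8 bare z -4.72126631039135 13
-4 bare z -5.4128217112963934 13
0 bare z -6.038337395403662 14
4 bare z -5.656518627707493 16
8 bare z -7.252375109625984 12
12 bare z -5.83278322271887 10
16 bare z -4.700224354971494 13
20 bare z -4.16914220362777 15
24 bare z -5.9423298428427085 13
28 bare z -6.0931231257636105 15
32 bare z -3.3682930396762116 13
40 bare z 6.112217687630672 14
44 bare z 4.708205482991167 26
48 bare z -6.638492159309547 17
52 bare z -5.505494676517724 12
56 bare z -5.316264554636666 16
pawl/high pts
[[ 215.9 -150.    28.2]
 [ 211.  -150.    30.3]
 [ 148.2 -149.7   57. ]
 ...
 [   8.1  103.4   36.2]
 [  22.1  103.7   26.4]
 [  -1.5  103.8   34.7]]
pivot [334.7 147.1] [220.3 141.1]
thumb [323.5 166.5] [200.5  96.2]
thL [323.5 183.3] [185.5  96.8]
thH [324.2 154.2] [210.9  86.7]
s31 [232.8 117.8] [245.9 113.8]
sm31 [232.5 205.1] [172.1 142.5]
slot [185.1 160.2] [210.2 111.2]
block [ 84.7 180.7] [192.   37.8]
```

Run:
```python
from m import *
x0,y0,yaw=.5637,.0031,.4
np.set_printoptions(precision=1,suppress=True,linewidth=200,threshold=10000)
for nm in('top','side'):
    d=np.load(nm+'0.npz')['d']; P=cloud(nm,d); P[d==0]=np.nan
    B=bed(P,x0,y0,yaw)*1e3
    m=(np.abs(B[...,1])<150)&(B[...,2]>-12)&(B[...,2]<100)&(P[...,2]>.05)&(np.abs(B[...,0])<60); b=B[m]
    w=P[m]
    print(nm,'z of bare bed',np.median(b[(b[:,1]<-110)&(np.abs(b[:,0])<20)][:,2]),'plate',np.median(b[(abs(b[:,1])<20)&(np.abs(b[:,0])<20)][:,2]),
     'strips up x',np.percentile(b[(b[:,1]<-100)&(b[:,2]>7)&(b[:,0]>20)][:,0],[5,50,95]),'down',np.percentile(b[(b[:,1]<-100)&(b[:,2]>7)&(b[:,0]<-20)][:,0],[5,50,95]),
     'yends',np.percentile(b[:,1],[.3,99.7]))
    hi=b[(b[:,2]>22)&(b[:,1]<0)]; print(hi[np.argsort(-hi[:,2])])
    bl=b[(b[:,2]>25)&(b[:,1]>50)]; print('block',np.percentile(bl,[5,50,95],axis=0))
    pla=b[(b[:,2]>4.5)&(b[:,2]<14)&(np.abs(b[:,0])<20)]; print('plate yrange',np.percentile(pla[:,1],[.5,99.5]))
ex=dict(pivot=(19,-67,34),thumb=(19,-57.7,69),thL=(9,-57.7,73),thH=(29,-57.7,73),s31=(31.5,0,12),sm31=(-31.5,0,12),slot=(0,32,9),block=(0,97,46))
for k,v in ex.items(): 
    q=proj('top',world(np.array(v)/1e3,x0,y0,yaw)); q2=proj('side',world(np.array(v)/1e3,x0,y0,yaw)); print(k,(q-[255,165])*4.2,(q2-[260,165])*3.3)
```

```text
top z of bare bed -0.5655457414764684 plate 9.09828656708074 strips up x [30.1 33.2 36.4] down [-33.5 -30.5 -26.6] yends [-133.8  139.2]
[[ 21.9 -65.2  75.9]
 [ 13.1 -62.7  75.3]
 [ 18.3 -65.4  74.1]
 [ 29.7 -62.4  73.8]
 [ 23.9 -62.6  73.6]
 [ 23.8 -65.3  73.5]
 [ 12.1 -65.6  72.9]
 [ 20.7 -62.7  72.8]
 [ 23.5 -60.   72.7]
 [ 14.7 -62.9  72.2]
 [ 20.4 -60.1  71.9]
 [ 14.6 -65.6  71.9]
 [ 29.  -65.3  71.9]
 [ 17.3 -60.2  71.4]
 [ 25.9 -62.7  71.2]
 [ 13.9 -60.3  70. ]
 [ 16.1 -63.1  68.3]
 [ 24.2 -65.7  66.8]
 [ 24.1 -60.3  66.5]
 [ 15.6 -69.   59.4]
 [ 21.4 -68.9  59.3]
 [ 17.  -69.3  55.4]
 [ 22.  -69.3  53.2]
 [ 24.  -69.4  50.8]
 [ 23.7 -66.7  49.8]
 [ 34.2 -63.9  46.9]
 [ 33.5 -75.   44.9]
 [ 33.4 -80.5  44.7]
 [ 33.3 -72.3  44.3]
 [ 36.1 -77.8  44.2]
 [ 38.9 -66.8  43.9]
 [ 30.1 -64.2  43.5]
 [ 38.7 -80.5  43.1]
 [ 15.3 -72.9  43.1]
 [ 24.1 -69.9  43.1]
 [ 29.9 -78.   43. ]
 [ 32.8 -67.   42.9]
 [ 35.6 -66.9  42.7]
 [ 18.1 -72.8  42.7]
 [ 21.  -72.8  42.6]
 [ 38.2 -75.1  42. ]
 [ 32.4 -61.5  41.8]
 [ 35.2 -69.7  41.4]
 [ 29.2 -75.4  41. ]
 [ 29.1 -67.2  40.8]
 [ 37.8 -64.2  40.
[... 4732 characters left out ...]
3]
 [ 24.9 -69.2  29.2]
 [ 37.2 -81.9  29. ]
 [ 29.7 -76.6  28.9]
 [ 34.3 -78.4  28. ]
 [ 29.  -78.4  27.4]
 [ 31.4 -80.   27.3]
 [ 21.3 -72.9  27.2]
 [ 33.7 -80.6  26.7]
 [ 30.7 -81.6  25.7]
 [ 38.3 -76.5  24.9]
 [ 32.4 -79.3  23.4]
 [ 37.5 -78.2  23.4]
 [ 37.9 -69.   23.3]
 [ 38.1 -64.2  23.1]
 [ 29.4 -80.5  22.6]
 [ 34.4 -78.9  22.2]]
block [[-11.1  93.4  27.5]
 [  0.8  96.2  38.1]
 [ 13.5 100.9  46.3]]
plate yrange [-84.1 117.7]
pivot [334.8 128.5] [237.3 141.4]
thumb [323.6 147.4] [217.6  96.5]
thL [323.6 164.2] [202.6  97. ]
thH [324.3 135. ] [228.1  87. ]
s31 [232.8  99.6] [261.6 114. ]
sm31 [232.7 187.1] [187.7 142.7]
slot [185.2 142.3] [225.4 111.5]
block [ 85.  162.4] [206.4  38. ]
```

Run:
```python
from m import *
x0,y0,yaw=.5647,.0,.4
for nm in('top','side'):
    d=np.load(nm+'0.npz')['d']; P=cloud(nm,d); P[d==0]=np.nan
    # screw
    S=P[(P[...,0]>.42)&(P[...,0]<.56)&(P[...,1]>-.31)&(P[...,1]<-.18)]
    blk=S[(S[:,2]>.037)&(S[:,2]<.046)]; print(nm,'block top',np.percentile(blk*1e3,[3,50,97],axis=0).tolist()[0::2])
    rect=cv2.minAreaRect((blk[(blk[:,0]<.52)][:,:2]*1e3).astype(np.float32)); print(' rect',rect)
    wing=S[(S[:,2]>.060)&(S[:,2]<.09)&(S[:,0]<.52)]; print(' wing pts',len(wing)); 
    if len(wing)>4:
        top=wing[wing[:,2]>.070]; c=top.mean(0); u,s,v=np.linalg.svd((top-c)[:,:2]); print(c*1e3,len(top),'dir',np.degrees(np.arctan2(v[0,1],v[0,0])),s); 
        a=(top-c)[:,:2]@v[0]; print(' ext',a.min()*1e3,a.max()*1e3, wing[:,2].max()*1e3)
    can=P[(P[...,0]>.50)&(P[...,0]<.63)&(P[...,1]>-.33)&(P[...,1]<-.17)&(P[...,2]>.03)]; print(' can',np.percentile(can*1e3,[1,50,99],axis=0)); print('  spout',can[np.argsort(-can[:,2])][:5]*1e3)
    bot=P[(P[...,0]>.62)&(P[...,0]<.74)&(P[...,1]>-.08)&(P[...,1]<.08)&(P[...,2]>.1)&(P[...,2]<.25)]; print(' bottle',np.percentile(bot*1e3,[1,50,99],axis=0))
    tin=P[(P[...,0]>.4)&(P[...,0]<.6)&(P[...,1]>.2)&(P[...,1]<.45)&(P[...,2]>.06)]; print(' tin',np.percentile(tin*1e3,[1,50,99],axis=0))
    B=bed(P,x0,y0,0)*1e3
    for lo,hi in((20,42),(-42,-20)):
        q=B[(B[...,0]>lo)&(B[...,0]<hi)&(B[...,2]>8)&(B[...,2]<17)&(np.abs(B[...,1])<125)]
        q=q[(q[:,1]>-30)|(q[:,1]<-90)]
        k=np.polyfit(q[:,1],q[:,0],1); print(' strip',k, 'yaw',-np.degrees(k[0]))
```

```text
top block top [[434.5477566268758, -308.3464674128379, 37.24012449365335], [552.7911734834163, -264.6302158200678, 45.38005795936058]]
 rect ((457.4606018066406, -258.124755859375), (55.80716323852539, 113.8183364868164), 10.730451583862305)
 wing pts 62
[ 468.3 -304.8   79.3] 27 dir -154.71428745587687 [0. 0.]
 ext -11.165083871199883 13.163874176763956 85.32454526837418
 can [[ 528.6 -328.2   30.8]
 [ 562.3 -293.6   50.7]
 [ 628.1 -198.   110.3]]
  spout [[ 559.1 -302.3  126.8]
 [ 562.1 -303.2  123.5]
 [ 562.3 -300.9  121.2]
 [ 559.5 -301.1  120.5]
 [ 563.  -300.4  112.3]]
 bottle [[646.9 -31.8 101.9]
 [667.1  -5.3 120. ]
 [699.2  21.8 185.9]]
 tin [[442.3 282.2  63.7]
 [479.4 318.4  72.8]
 [516.4 354.7  79.3]]
 strip [-0. 30.] yaw 0.8045122261495257
 strip [  0. -29.] yaw -0.40855853042450124
side block top [[429.2880531586926, -308.94622019651445, 38.71448912656214], [530.5710786029522, -216.23140367221288, 45.00338277797718]]
 rect ((457.88629150390625, -262.85406494140625), (55.87916946411133, 106.42404174804688), 11.308747291564941)
 wing pts 124
[ 472.1 -305.7   78. ] 49 dir 23.63661774242135 [0. 0.]
 ext -13.802104563890119 7.167585927747206 82.91489264035323
 can [[ 528.7 -329.5   30.7]
 [ 562.5 -311.1   52.1]
 [ 629.2 -210.   118.8]]
  spout [[ 561.9 -301.4  125.8]
 [ 560.  -304.   125.5]
 [ 561.9 -303.8  125.4]
 [ 560.1 -300.1  124.6]
 [ 560.1 -303.6  122.8]]
 bottle [[646.4 -36.4 101.1]
 [667.1 -17.9 126. ]
 [683.1  -1.3 186.5]]
 tin [[442.5 279.4  60.3]
 [480.  308.6  72.8]
 [515.9 356.2  78.2]]
 strip [-0. 30.] yaw 1.103703532731411
 strip [  0. -29.] yaw -0.6089432369626856
```

>>> servo_tool:
  rows:
    - [10,20,0,0,0,-5]
    - [16,30,0,0,0,-5]
    - [16,30,0,0,0,-5]
    - [16,30,0,0,0,-5]
    - [16,30,0,0,-5,0]
  fingers: 0

```text
clock: 0.52
tool_pos: [0.3095, -0.4915, 0.2249]
orientation: [179.9, 4.8, 180.0]
force: [0.3, 0.5, 0.6]
opening: 0.0598
```

>>> servo_tool:
  rows:
    - [16,30,0,0,-5,0]
    - [16,30,0,0,-5,0]
    - [16,30,0,0,-5,0]
    - [16,30,0,0,-5,0]
    - [16,30,0,0,0,0]

```text
clock: 0.93
tool_pos: [0.3864, -0.3413, 0.2259]
orientation: [180.0, 25.3, -179.9]
force: [-0.5, 0.2, -0.0]
opening: 0.0263
```

>>> servo_tool:
  rows:
    - [16,30,0,0,0,0]
    - [16,30,0,0,0,0]
    - [16,30,0,0,0,0]
    - [16,30,0,0,0,0]
    - [16,30,0,0,0,0]

```text
clock: 1.35
tool_pos: [0.4682, -0.1915, 0.2269]
orientation: [-179.9, 25.1, -179.7]
force: [0.4, -1.1, 0.0]
opening: 0.0001
```

Run:
```python
from m import *
print(ctrl.get_obs()['tool_pos'],ctrl.get_obs()['orientation'])
for nm in('top','side'):
    d=np.load(nm+'0.npz')['d']; P=cloud(nm,d); P[d==0]=np.nan
    S=P[(P[...,0]>.42)&(P[...,0]<.525)&(P[...,1]>-.38)&(P[...,1]<-.24)]
    blk=S[(S[:,2]>.037)&(S[:,2]<.046)]; 
    print(nm,' rect',cv2.minAreaRect((blk[:,:2]*1e3).astype(np.float32)))
    top=S[(S[:,2]>.066)]; c=np.median(top,0); q=((top-c)*1e3)[:,:2]
    r=cv2.minAreaRect(q.astype(np.float32)); w,v=np.linalg.eigh(np.cov(q.T)); print(' wing',c*1e3,len(top),'eig',np.sqrt(w),np.degrees(np.arctan2(v[1,1],v[0,1])),'rect',r)
    col=S[(S[:,2]>.0455)&(S[:,2]<.052)]; print(' collar',col.mean(0)*1e3,len(col))
```

```text
[ 0.5 -0.2  0.2] [-179.9   25.1 -179.7]
top  rect ((466.71661376953125, -308.0062255859375), (56.19367980957031, 80.73571014404297), 10.730453491210938)
 wing [ 467.2 -306.7   79.7] 39 eig [3. 8.] -144.2757052505657 rect ((-1.1326522827148438, -0.7821512222290039), (28.281675338745117, 10.104079246520996), 35.68504333496094)
 collar [ 466.1 -306.6   47.4] 59
side  rect ((466.3641357421875, -307.9480285644531), (55.773677825927734, 83.43790435791016), 10.391660690307617)
 wing [ 466.8 -310.6   77.2] 122 eig [2.2 8.1] -146.36279050180283 rect ((1.9073486328125e-05, 1.991816520690918), (27.701818466186523, 10.42345142364502), 33.03508758544922)
 collar [ 468.2 -312.3   48.5] 82
```

>>> servo_tool:
  rows:
    - [18,34,-5,0,0,0]
    - [18,34,-5,0,0,0]
    - [18,34,-5,0,0,0]
    - [18,34,-5,0,0,0]
    - [19,35,-5,0,0,0]

```text
clock: 1.77
tool_pos: [0.5588, -0.0199, 0.2014]
orientation: [-179.9, 25.0, -179.7]
force: [0.4, -2.3, -0.4]
opening: 0.0005
```

>>> servo_tool:
  rows:
    - [0,0,-18,0,0,0]
    - [0,0,-18,0,0,0]
    - [0,0,-10,0,0,0]
    - [0,0,-5,0,0,0]
    - [0,0,0,0,0,0]

```text
clock: 2.18
tool_pos: [0.5575, -0.0226, 0.1485]
orientation: [-179.8, 24.8, -179.7]
force: [0.3, -0.2, -0.0]
opening: 0.0006
```

Run:
```python
from m import *
o=ctrl.get_obs(); np.set_printoptions(precision=4,suppress=True); print(o['tool_pos'],o['orientation'],o['force'])
im,d=snap('side','side1'); save(im,'side1',(290,150,400,270),4.5)
```

```text
[ 0.5575 -0.0226  0.1485] [-179.7949   24.8062 -179.6621] [ 0.2732 -0.1648 -0.0213]
```

View pics/side1.png

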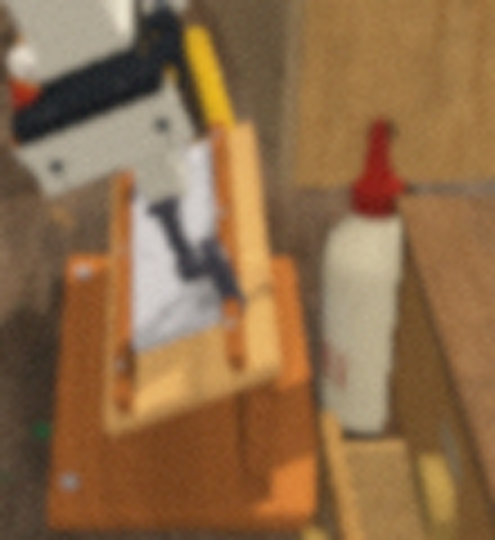

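>>> servo_tool:
  rows:
    - [0,-8,0,0,0,0]
    - [0,-8,0,0,0,0]
    - [0,-8,0,0,0,0]
    - [0,-8,0,0,0,0]
    - [0,-8,0,0,0,0]

```text
clock: 2.65
tool_pos: [0.5593, -0.0624, 0.1515]
orientation: [-179.9, 25.1, -179.7]
force: [0.2, -0.7, -0.9]
opening: 0.0007
```

>>> servo_tool:
  rows:
    - [0,-6,0,0,0,0]
    - [0,-6,0,0,0,0]
    - [0,-6,0,0,0,0]
    - [0,-3,0,0,0,0]
    - [0,0,0,0,0,0]

```text
clock: 3.07
tool_pos: [0.5592, -0.0834, 0.1513]
orientation: [-179.9, 25.1, -179.8]
force: [-0.4, -0.4, 1.1]
opening: 0.0003
```

```bash
cat > pk.py <<'E'
from m import *
import sys
np.set_printoptions(precision=4,suppress=True)
o=ctrl.get_obs(); print(o['clock'],o['tool_pos'],o['orientation'],o['force'],o['opening'])
nm=sys.argv[1]; im,d=snap(nm,'tmp'); P=cloud(nm,d); P[d==0]=np.nan
B=bed(P,.565,0,.2)*1e3
q=B[(B[...,1]<-40)&(B[...,1]>-125)&(B[...,2]>22)&(B[...,2]<100)&(abs(B[...,0])<45)]
print(len(q)); 
for lo in range(-125,-40,8):
    s=q[(q[:,1]>=lo)&(q[:,1]<lo+8)]
    if len(s): print(lo,len(s),'zmax %.0f'%np.percentile(s[:,2],95),'x %.0f..%.0f'%(s[:,0].min(),s[:,0].max()))
E
python3 pk.py side
```

```text
3.0667 [ 0.5592 -0.0834  0.1513] [-179.9072   25.0636 -179.7587] [-0.4072 -0.4073  1.0672] 0.00033258025636399564
241
-109 33 zmax 88 x 10..28
-101 105 zmax 87 x 10..32
-93 7 zmax 82 x 15..32
-85 27 zmax 74 x 16..37
-77 48 zmax 44 x 13..39
-69 20 zmax 65 x 9..39
-61 1 zmax 42 x 32..32
```

>>> servo_tool:
  rows:
    - [0,-6,0,0,0,0]
    - [0,-2,0,0,0,0]
    - [0,0,0,0,0,0]
    - [-8,0,16,0,0,0]
    - [-8,0,20,0,0,0]

```text
clock: 3.53
tool_pos: [0.5415, -0.0913, 0.1849]
orientation: [-179.8, 24.8, -179.7]
force: [1.0, -0.7, 1.3]
opening: 0.0003
```

>>> servo_tool:
  rows:
    - [0,20,5,0,0,0]
    - [0,38,0,0,0,0]
    - [0,38,0,0,0,0]
    - [0,38,0,0,0,0]
    - [0,38,0,0,0,0]
  fingers: 45

```text
clock: 3.95
tool_pos: [0.5423, 0.0826, 0.192]
orientation: [-179.9, 25.1, -179.7]
force: [2.3, -1.0, -0.6]
opening: 0.0286
```

```bash
python3 pk.py top
python3 - <<'E'
from m import *
q=np.load('tmp.npz'); P=cloud('top',q['d']); print()
E
```

```text
3.95 [0.5423 0.0826 0.192 ] [-179.9086   25.0766 -179.7209] [ 2.2571 -1.0362 -0.5733] 0.028620139180344097
141
-109 14 zmax 43 x 10..28
-101 13 zmax 41 x 13..24
-93 12 zmax 42 x 14..24
-85 15 zmax 43 x 15..37
-77 31 zmax 44 x 13..39
-69 29 zmax 51 x 14..39
-61 22 zmax 67 x 12..39
-53 5 zmax 70 x 15..24
```

>>> servo_tool:
  rows:
    - [-1,9,-14,0,0,0]
    - [-2,9,-14,0,0,0]
    - [0,0,-14,0,0,0]
    - [4,0,-8,0,0,0]
    - [5,0,-10,0,0,0]

```text
clock: 4.42
tool_pos: [0.5519, 0.102, 0.1336]
orientation: [-179.8, 24.8, -179.6]
force: [0.6, 0.7, 0.0]
opening: 0.0451
```

>>> servo_tool:
  rows:
    - [4,0,-10,0,0,0]
    - [4,0,-9,0,0,0]
    - [0,0,-2,0,0,0]
    - [0,0,0,0,0,0]
    - [0,0,0,0,0,0]

```text
clock: 4.83
tool_pos: [0.5583, 0.0968, 0.1209]
orientation: [180.0, 24.0, -179.6]
force: [-0.5, 0.6, 0.4]
opening: 0.0451
```

>>> servo_tool:
  rows:
    - [0,0,0,0,0,0]
    - [0,0,0,0,0,0]
    - [0,0,0,0,0,0]
    - [0,0,0,0,0,0]
    - [0,0,0,0,0,0]
  fingers: 0

```text
clock: 5.25
tool_pos: [0.5584, 0.0976, 0.121]
orientation: [179.9, 24.0, -179.5]
force: [-2.7, 3.3, 0.7]
opening: 0.0176
```

>>> servo_tool:
  rows:
    - [0,0,0,0,0,0]
    - [0,0,0,0,0,0]
    - [0,0,0,0,0,0]
    - [0,0,0,0,0,0]

```text
clock: 5.58
tool_pos: [0.5585, 0.0973, 0.121]
orientation: [180.0, 24.0, -179.5]
force: [-3.4, 3.0, 3.4]
opening: 0.0097
```

Run:
```python
from m import *
o=ctrl.get_obs(); 
for k,v in o.items(): print(k,np.round(v,4).tolist())
print(bed(o['tool_pos'],.565,-.0006,.2)*1e3)
im,d=snap('side','side2'); save(im,'side2',(290,130,400,250),4.5)
```

```text
clock 5.5833
joint_pos [26.6836, 3.9709, -58.2112, 59.9245, -11.9473, -173.6012]
qvel [-0.1159, 0.1268, -0.0259, -0.0435, -0.1635, -0.0181]
tau [-1.9939, -25.1936, 20.8795, 1.4845, -0.909, 0.0315]
tool_pos [0.5585, 0.0973, 0.121]
orientation [179.9737, 23.9797, -179.5349]
force [-3.3653, 2.984, 3.4336]
moment [1.0053, 2.1353, 0.3976]
opening 0.0097
[ 7.5 97.9 30.7]
```

View pics/side2.png

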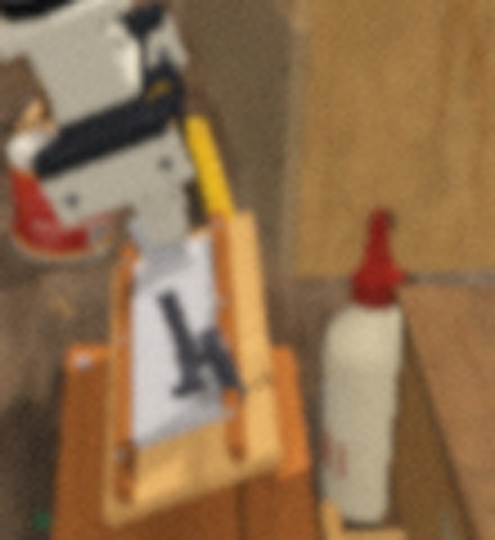

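>>> servo_tool:
  rows:
    - [0,-3,0,0,0,0]
    - [0,-3,0,0,0,0]
    - [0,-3,0,0,0,0]
    - [0,0,0,0,0,0]

```text
clock: 5.97
tool_pos: [0.5586, 0.0875, 0.121]
orientation: [-180.0, 23.9, -179.6]
force: [-2.2, 1.7, 2.5]
opening: 0.0098
```

```bash
cat > ob.py <<'E'
from m import *
import json
o=ctrl.get_obs(); open('obs.txt','a').write(json.dumps([o['joint_pos'].tolist(),o['tool_pos'].tolist(),o['orientation'].tolist()])+'\n')
np.set_printoptions(precision=1,suppress=True)
print('%.2f'%o['clock'],'bed mm (y0=-.6):',bed(o['tool_pos'],.565,-.0006,.2)*1e3,'xyz',o['tool_pos']*1e3,'rpy',o['orientation'],'q',o['joint_pos'],'F',o['force'],'open %.1f'%(o['opening']*1e3))
E
cat > obs.txt <<'E'
[[-53.2229442,20.5858706,0.639295228,-0.0182232257,-70.1357253,-16.5086846],[0.23367803,-0.63279513,0.2257334],[179.916223,-0.00696300408,-159.737828]]
[[26.6836,3.9709,-58.2112,59.9245,-11.9473,-173.6012],[0.5585,0.0973,0.121],[179.9737,23.9797,-179.5349]]
E
python3 ob.py
```

```text
5.97 bed mm (y0=-.6): [ 7.5 88.1 30.7] xyz [558.6  87.5 121. ] rpy [-180.    23.9 -179.6] q [  25.8    3.8  -58.3   59.1  -11.7 -172. ] F [-2.2  1.7  2.5] open 9.8
```

>>> servo_tool:
  rows:
    - [0,-4,0,0,0,0]
    - [0,-5,0,0,0,0]
    - [0,-5,0,0,0,0]
    - [0,-5,0,0,0,0]
    - [0,-2,0,0,0,0]

```text
clock: 6.38
tool_pos: [0.5587, 0.0664, 0.1211]
orientation: [-180.0, 23.9, -179.6]
force: [-1.2, 3.2, -2.9]
opening: 0.0098
```

>>> servo_tool:
  rows:
    - [0,-2,0,0,0,0]
    - [0,0,0,0,0,0]
    - [0,0,0,0,0,0]

```text
clock: 6.63
tool_pos: [0.5586, 0.0643, 0.1211]
orientation: [-180.0, 23.9, -179.6]
force: [0.5, -0.3, -5.0]
opening: 0.0094
```

```bash
python3 ob.py
python3 - <<'E'
from m import *
im,d=snap('top','top2'); im2,d2=snap('side','side3')
a=cv2.resize(im[170:225,260:365],None,fx=6,fy=6,interpolation=cv2.INTER_CUBIC)
b=cv2.resize(im2[165:240,295:360],None,fx=4.5,fy=4.5,interpolation=cv2.INTER_CUBIC)
H=max(a.shape[0],b.shape[0]); c=np.zeros((a.shape[0]+0,0,3))
W=np.zeros((a.shape[0]+10+ (600-a.shape[0]-10),max(a.shape[1],b.shape[1]),3),np.uint8)
W[:a.shape[0],:a.shape[1]]=a; h=min(b.shape[0],W.shape[0]-a.shape[0]-5); W[a.shape[0]+5:a.shape[0]+5+h,:b.shape[1]]=b[:h]
save(W,'both')
E
```

```text
6.63 bed mm (y0=-.6): [ 7.5 65.  30.8] xyz [558.6  64.3 121.1] rpy [-180.    23.9 -179.6] q [  23.8    3.5  -58.3   56.6  -11.2 -167.7] F [ 0.5 -0.3 -5. ] open 9.4
```

View pics/both.png

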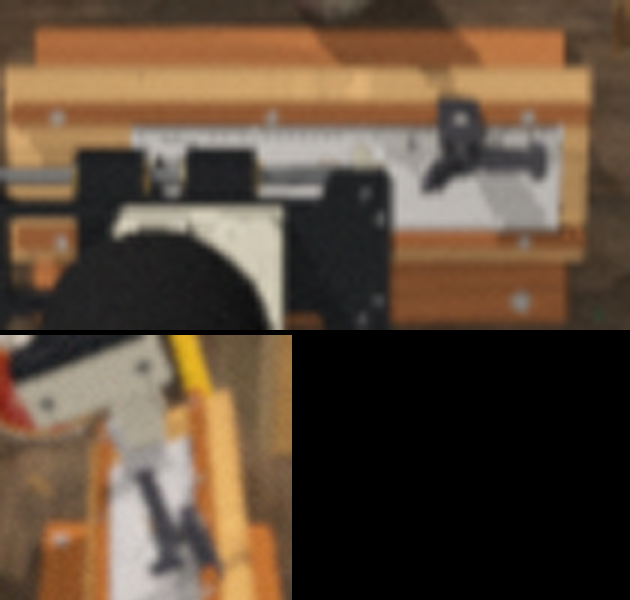

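>>> servo_tool:
  rows:
    - [0,0,0,0,0,0]
    - [0,0,0,0,0,0]
    - [0,0,0,0,0,0]
  fingers: 30

```text
clock: 6.98
tool_pos: [0.5588, 0.065, 0.1216]
orientation: [180.0, 23.9, -179.5]
force: [-0.2, 0.2, -0.1]
opening: 0.0246
```

>>> servo_tool:
  rows:
    - [-4,0,8,0,0,0]
    - [-8,0,16,0,0,0]
    - [-12,0,24,0,0,0]
    - [-14,0,28,0,0,0]

```text
clock: 7.32
tool_pos: [0.519, 0.065, 0.1963]
orientation: [-180.0, 23.6, -179.5]
force: [1.3, 0.2, 1.5]
opening: 0.0297
```

```bash
python3 ob.py
```

```text
7.32 bed mm (y0=-.6): [  3.5  65.8 115.7] xyz [519.   65.  196.3] rpy [-180.    23.6 -179.5] q [  36.8   -6.3  -49.9   28.4  -30.  -149. ] F [1.3 0.2 1.5] open 29.7
```

>>> servo_tool:
  rows:
    - [-10,-25,10,0,5,0]
    - [-10,-25,0,0,5,0]
    - [0,-30,0,0,5,0]
    - [0,-30,0,0,5,0]
    - [0,-30,0,0,5,0]

```text
clock: 7.73
tool_pos: [0.5063, -0.0704, 0.207]
orientation: [-180.0, 0.6, -179.6]
force: [1.2, 1.3, 0.5]
opening: 0.0302
```

```bash
python3 ob.py
```

```text
7.73 bed mm (y0=-.6): [ -4.  -69.6 131. ] xyz [506.3 -70.4 207. ] rpy [-180.     0.6 -179.6] q [  14.3    5.5  -21.9    0.2  -62.1 -104. ] F [1.2 1.3 0.5] open 30.2
```

>>> servo_tool:
  rows:
    - [0,-35,0,0,0,0]
    - [0,-35,0,0,0,0]
    - [0,-35,0,0,0,0]
    - [0,-35,0,0,0,0]
    - [0,-35,0,0,0,0]

```text
clock: 8.15
tool_pos: [0.5053, -0.2471, 0.2052]
orientation: [-179.8, 0.6, -179.8]
force: [1.4, -1.2, -0.1]
opening: 0.03
```

```bash
python3 ob.py
cat > fk.py <<'E'
import numpy as np
from scipy.spatial.transform import Rotation as Ro
from scipy.optimize import least_squares
import json
def fk(q,p):
    h,a1,A,e,F,w,L,off=p
    q1,q2,q3,q4,q5,q6=q
    r=lambda ax,a:Ro.from_euler(ax,a,degrees=True)
    R1=r('z',q1);R2=R1*r('y',q2);R3=R1*r('y',q2-q3);R4=R3*r('x',-q4);R5=R4*r('y',-q5);R6=R5*r('x',-q6)
    pos=np.array([0,0,h])+R1.apply([a1,off,0])+R2.apply([0,0,A])+R3.apply([F,0,e])+R4.apply([0,w,0])+R5.apply([L,0,0])
    return pos,R6
def load(): return [json.loads(l) for l in open('obs.txt')]
def fit(fixoff=True):
    D=load()
    g=lambda p:np.append(p,0) if fixoff else p
    f=lambda p:np.concatenate([fk(q,g(p))[0]-t for q,t,o in D]+[1e-4*(p-x0)])
    x0=np.array([.2,0,.54,0,.54,-.19,.35]+([] if fixoff else [0])); s=least_squares(f,x0); return g(s.x),f(s.x)
if __name__=='__main__':
    np.set_printoptions(precision=4,suppress=True)
    for b in(True,False):
        p,r=fit(b); print(p,np.abs(r[:3*len(load())]).max())
    for q,t,o in load():
        Rt=Ro.from_euler('xyz',o,degrees=True); print((fk(q,p)[1].inv()*Rt).as_euler('xyz',degrees=True))
E
python3 fk.py
python3 - <<'E'
from m import *
im,d=snap('top','top3'); im2,d2=snap('side','side4')
a=cv2.resize(im[170:225,260:365],None,fx=6,fy=6,interpolation=cv2.INTER_CUBIC)
b=cv2.resize(im2[172:232,295:380],None,fx=4.5,fy=4.5,interpolation=cv2.INTER_CUBIC)
W=np.zeros((605,630,3),np.uint8); W[:330]=a; W[333:333+270,:b.shape[1]]=b
save(W[:600],'both2')
E
```

```text
8.15 bed mm (y0=-.6): [  -6.2 -246.3  130. ] xyz [ 505.3 -247.1  205.2] rpy [-179.8    0.6 -179.8] q [ -6.   10.5 -16.1   0.2 -62.7 -83.8] F [ 1.4 -1.2 -0.1] open 30.0
[ 0.1988  0.      0.6016 -0.      0.4636 -0.1918  0.3781  0.    ] 1.7354343037345732e-05
[ 0.1988  0.      0.6016 -0.      0.4636 -0.1918  0.378  -0.    ] 1.726757277314972e-05
[-90.  -0. -90.]
[-90.0001  -0.     -90.    ]
[-90.  -0. -90.]
[-90.   0. -90.]
[-90.   0. -90.]
[-90.  -0. -90.]
[-90.  -0. -90.]
```

View pics/both2.png

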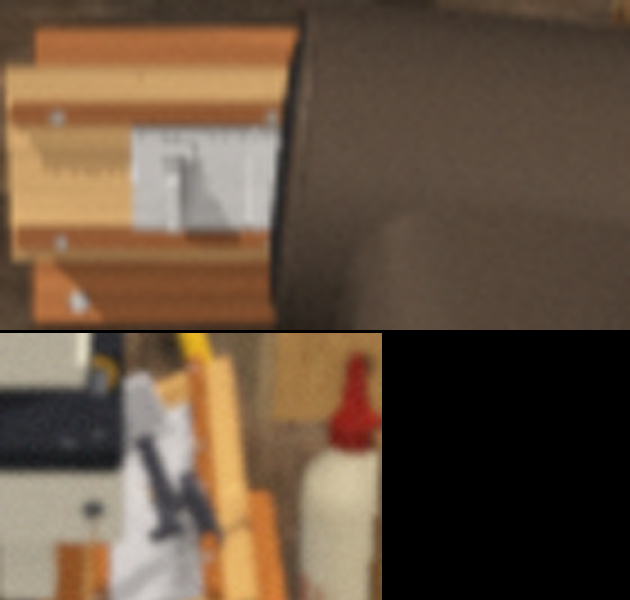

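```bash
cat > ik.py <<'E'
from fk import *
P=np.array([.1988,0,.6016,0,.4636,-.1918,.378,0]); P=fit()[0]
C=Ro.from_euler('xyz',[-90,0,-90],degrees=True)
lo=np.array([-176.03,-82.01,-58.28,-173.87,-174.79,-173.66]);hi=np.array([176.03,121.73,71.71,95.51,-.11,173.66])
def ik(pos,R,n=60,seed=0,extra=[]):
    rng=np.random.default_rng(seed); S=[]
    def f(q):
        p,r=fk(q,P); return np.r_[(p-pos)*5,((r*C).inv()*R).as_rotvec()]
    for s in list(extra)+[rng.uniform(lo,hi) for _ in range(n)]:
        try: r=least_squares(f,s,bounds=(lo-200*0,hi),max_nfev=60)
        except Exception: continue
        if np.abs(r.fun).max()<1e-4 and not any(np.abs(r.x-t).max()<1 for t in S): S.append(r.x)
    return S
E
python3 - <<'E'
from ik import *
import sys; sys.path.insert(0,'.')
from m import world
np.set_printoptions(precision=0,suppress=True,linewidth=150)
def tool(yang,tilt=25):  # tool y along angle (deg from bed x toward bed y), tool z = -bed z
    Rb=Ro.from_euler('y',-tilt,degrees=True)   # bed axes in world
    a=np.radians(yang); y=np.array([np.cos(a),np.sin(a),0]); z=np.array([0,0,-1.]); x=np.cross(y,z)
    return Rb*Ro.from_matrix(np.c_[x,y,z])
for zb in(20,45,80):
  for tilt in (25,20):
    for ya in(0,90,180,270):
        S=ik(world(np.array([0,0,zb])/1e3,.565,-.0006,.2),tool(ya,tilt),40)
        print(zb,tilt,ya,[s.round(0).tolist() for s in S])
print('park')
for ya in(34.5,124.5,214.5,304.5):
    S=ik(np.array([.4664,-.308,.053]),tool(ya,0),40); print(ya,[s.round(0).tolist() for s in S])
E
```

```text
20 25 0 []
20 25 90 []
20 25 180 []
20 25 270 []
20 20 0 [[24.0, 6.0, -50.0, 27.0, -18.0, 132.0]]
20 20 90 [[24.0, 6.0, -50.0, 27.0, -18.0, -138.0]]
20 20 180 [[24.0, 6.0, -50.0, 27.0, -18.0, -48.0]]
20 20 270 [[24.0, 6.0, -50.0, 27.0, -18.0, 42.0]]
45 25 0 []
45 25 90 []
45 25 180 []
45 25 270 []
45 20 0 [[25.0, 3.0, -48.0, 22.0, -22.0, 135.0]]
45 20 90 [[25.0, 3.0, -48.0, 22.0, -22.0, -135.0]]
45 20 180 [[25.0, 3.0, -48.0, 22.0, -22.0, -45.0]]
45 20 270 [[25.0, 3.0, -48.0, 22.0, -22.0, 45.0]]
80 25 0 [[25.0, -4.0, -55.0, 34.0, -19.0, 125.0]]
80 25 90 [[25.0, -4.0, -55.0, 34.0, -19.0, -145.0]]
80 25 180 [[25.0, -4.0, -55.0, 34.0, -19.0, -55.0]]
80 25 270 [[25.0, -4.0, -55.0, 34.0, -19.0, 35.0]]
80 20 0 [[27.0, -1.0, -46.0, 19.0, -29.0, 138.0]]
80 20 90 [[27.0, -1.0, -46.0, 19.0, -29.0, -132.0]]
80 20 180 [[27.0, -1.0, -46.0, 19.0, -29.0, -42.0]]
80 20 270 [[27.0, -1.0, -46.0, 19.0, -29.0, 48.0]]
park
34.5 [[-13.0, 20.0, -26.0, 0.0, -44.0, -132.0]]
124.5 [[-13.0, 20.0, -26.0, 0.0, -44.0, -42.0]]
214.5 [[-13.0, 20.0, -26.0, 0.0, -44.0, 48.0]]
304.5 [[-13.0, 20.0, -26.0, -0.0, -44.0, 138.0]]
```

```bash
cat >> ik.py <<'E'
def tool(yang,tilt=25,side=0):
    Rb=Ro.from_euler('y',-tilt,degrees=True)
    a=np.radians(yang); y=np.array([np.cos(a),np.sin(a),0]); z=np.array([0,0,-1.]); x=np.cross(y,z)
    return Rb*Ro.from_euler('x',side,degrees=True)*Ro.from_matrix(np.c_[x,y,z])
E
python3 - <<'E'
from ik import *
from m import world
np.set_printoptions(precision=1,suppress=True,linewidth=150)
for side in(-12,-6,0,6,12):
  for zb in(20,40):
    best=None; e=[[24,6,-50,27,-18,-48],[24,4,-57,50,-14,-70]]
    for tilt in np.arange(20,26.1,.5):
        S=ik(world(np.array([0,0,zb])/1e3,.565,-.0006,.2),tool(180,tilt,side),0,extra=e)
        if S: best=(tilt,S[0].round(1).tolist()); e.append(S[0])
    print(side,zb,best)
E
```

```text
-12 20 (np.float64(21.0), [22.9, 6.4, -57.6, 60.9, -22.1, -81.6])
-12 40 (np.float64(22.0), [25.1, 3.8, -57.6, 57.4, -24.1, -79.8])
-6 20 (np.float64(21.5), [19.9, 5.1, -57.8, 56.4, -15.5, -74.4])
-6 40 (np.float64(22.5), [22.4, 2.5, -57.6, 52.1, -17.8, -72.0])
0 20 (np.float64(23.0), [17.1, 4.2, -58.3, 50.9, -8.5, -66.4])
0 40 (np.float64(24.0), [20.1, 1.5, -57.6, 44.8, -11.5, -62.7])
6 20 (np.float64(25.5), [19.7, 4.1, -54.7, 27.0, -5.8, -44.6])
6 40 (np.float64(26.0), [21.6, 1.4, -53.1, 21.7, -9.8, -40.7])
12 20 (np.float64(26.0), [16.1, 5.5, -38.5, -14.8, -18.5, -0.4])
12 40 (np.float64(26.0), [16.8, 2.9, -39.1, -12.5, -20.3, -3.3])
```

>>> servo_tool:
  rows:
    - [-5,-7.6,-7,0,0.6,-7]
    - [-5,-7.6,-7,0,0,-7]
    - [-5,-7.6,-7,0,0,-7]
    - [-5,-7.6,-7,0,0,-7]
    - [-5,-7.6,-7,0,0,-7]
  fingers: 50

```text
clock: 8.67
tool_pos: [0.4804, -0.2834, 0.1699]
orientation: [-179.7, 0.0, 144.9]
force: [-0.1, -0.2, 0.0]
opening: 0.0497
```

>>> servo_tool:
  rows:
    - [-5,-7.6,-7,0,0,-7]
    - [-5,-7.6,-7,0,0,-7]
    - [-4,-8,-7,0,0,-6.3]
    - [0,0,0,0,0,0]
    - [0,0,0,0,0,0]

```text
clock: 9.08
tool_pos: [0.4664, -0.3065, 0.1491]
orientation: [-179.7, -0.0, 125.1]
force: [1.0, 1.2, 0.2]
opening: 0.05
```

```bash
python3 ob.py
python3 - <<'E'
from m import *
im,d=snap('top','top4'); im2,d2=snap('side','side5')
P=cloud('top',d); B=bed(P,.565,-.0006,.2)*1e3
# plate stretch visibility
print('frac of plate seen',np.mean((np.abs(B[180:215,290:330,2]-9)<5)))
c=[(u,v) for u,v in [proj('top',world(np.array([0,0,.009]),.565,-.0006,.2))]]; print(c, d[int(c[0][1]),int(c[0][0])])
E
```

```text
9.08 bed mm (y0=-.6): [ -65.4 -305.5   95.7] xyz [ 466.4 -306.5  149.1] rpy [-179.7   -0.   125.1] q [ -13.1   13.4  -20.4    0.3  -56.4 -132. ] F [1.  1.2 0.2] open 50.0
frac of plate seen 0.6442857142857142
[(np.float64(311.71053995518133), np.float64(198.40873730275615))] 1.3184222
```

Run:
```python
from m import *
np.set_printoptions(linewidth=200,suppress=True)
q=np.load('top4.npz'); im,d=q['im'],q['d']; P=cloud('top',d); P[d==0]=np.nan
B=bed(P,.565,-.0006,.2)*1e3
print('u 300..323'); 
for v in range(191,206): print(v,np.where(np.isnan(B[v,300:324,2]),-999,B[v,300:324,2]).round(0).astype(int))
g=im.mean(2)
for v in range(193,204): print(v,g[v,300:324].astype(int))
# predicted px of slot edges on upper plate
for p in((0,10.5,9),(0,-10.5,9),(5.2,0,9),(-5.2,0,9),(0,10.5,0),(0,-10.5,0),(0,10.5,-8),(0,-10.5,-8)): print(p,proj('top',world(np.array(p)/1e3,.565,-.0006,.2)))
# block
b=B[(B[...,1]>50)&(B[...,1]<80)&(B[...,2]>25)&(B[...,2]<60)&(abs(B[...,0])<20)]; print('block',np.percentile(b,[3,50,97],axis=0).round(1))
save(im,'top4',(290,180,335,215),12)
```

```text
u 300..323
191 [ 8 10  9  7 11  9 11  9 10 10  9  9 10 12  6 12  7 14  7 11 10  9  5  7]
192 [ 8 12 13 11 13 10 11 12  6  9 12 10  9 11  8 13 10  6  8 12 13  5  9 10]
193 [11  7 11  9 11 10  6 15  9  7  7  9 13  6  7  8 13 16  7 10  7  7  9 12]
194 [ 7  7  6  8  9  8  9 10 13  9 12 11 11  9 13  8  8  9  9  9  9  8  8  9]
195 [   7    8   10   10   10 -999   10    7   13   10   11   10   10    8    8    9   10    5    8    8   11   13   11    8]
196 [10  7  9 11 10 11 12  6  9 10  7  9  9  7 11 10 11  9 11  9 16 10 13  7]
197 [  9   9  10  11  11  10   5  10   9 -72 -74 -73 -72 -69 -68 -71   8  10  11  11   7   7   9  11]
198 [  7  11  11   9  12   7  13  12   5 -77 -74 -69 -68 -71 -73 -71   8   7  16   8   9  11   6   9]
199 [ 9  6  5  8 11  9  8  8  6 -5 -4 -4 -4  0 -1 -8 13  9  8  9  5  7 12  9]
200 [12  7  9 11 10 10 10 11 12  5  5  5  5  5  5  5  9 12 10 11  8  9  7  9]
201 [10  5  7 10 11  9  8 11  9 10  8  4  6  7 13 15 11  7  7 12  9 11 10 10]
202 [11 10 10 10  7 10  9 10  9  4  6 11 11  7  9 13  8  6 16 14  7  8  7  8]
203 [ 9 10 10  8  8 10 10 10 10  7  9  7 12 11 13  7  8 1
[... 888 characters left out ...]
3]
200 [185 197 190 188 187 188 185 181 152 117 137 141 140 139 143 152 180 185 183 185 186 184 189 203]
201 [188 198 193 191 193 192 191 188 183 175 188 192 191 189 192 192 194 190 188 188 188 190 192 203]
202 [189 200 193 193 195 192 193 194 194 197 199 199 201 198 198 196 188 189 191 189 190 191 193 197]
203 [188 200 191 189 192 191 190 191 190 192 190 191 192 188 191 188 182 188 189 188 189 190 188 190]
(0, 10.5, 9) [308.  198.4]
(0, -10.5, 9) [315.4 198.4]
(5.2, 0, 9) [311.7 196.7]
(-5.2, 0, 9) [311.7 200.1]
(0, 10.5, 0) [308.  197.3]
(0, -10.5, 0) [315.4 197.3]
(0, 10.5, -8) [308.  196.3]
(0, -10.5, -8) [315.3 196.3]
block [[-12.7  60.1  27.8]
 [  3.4  63.1  44.3]
 [ 13.5  68.7  48. ]]
```

View pics/top4.png

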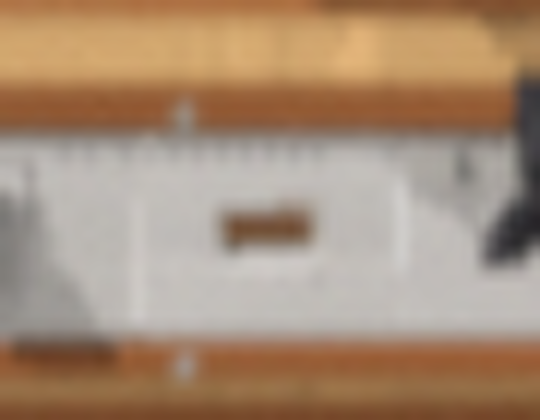

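>>> servo_tool:
  rows:
    - [0,-1.5,-20,0,0,0]
    - [0,0,-25,0,0,0]
    - [0,0,-20,0,0,0]
    - [0,0,-12,0,0,0]
    - [0,0,-6,0,0,0]

```text
clock: 9.6
tool_pos: [0.4663, -0.3074, 0.0649]
orientation: [-179.7, -0.1, 125.1]
force: [-0.5, -0.1, 0.8]
opening: 0.0499
```

>>> servo_tool:
  rows:
    - [0,0,0,0,0,0]
    - [0,0,0,0,0,0]
    - [0,0,0,0,0,0]
    - [0,0,0,0,0,0]
    - [0,0,0,0,0,0]
  fingers: 24

```text
clock: 10.02
tool_pos: [0.4675, -0.3083, 0.0673]
orientation: [-179.8, 0.1, 125.0]
force: [0.3, -0.2, 2.5]
opening: 0.0273
```

```bash
python3 ob.py
```

```text
10.02 bed mm (y0=-.6): [ -98.9 -307.4   21.1] xyz [ 467.5 -308.3   67.3] rpy [-179.8    0.1  125. ] q [ -13.2   18.8  -25.6    0.3  -45.7 -132. ] F [ 0.3 -0.2  2.5] open 27.3
```

>>> servo_tool:
  rows:
    - [0,0,0,0,0,0]
    - [0,0,0,0,0,0]
    - [0,0,8,0,0,0]
    - [0,0,20,0,0,0]
    - [0,0,4,0,0,6]
  fingers: 50

```text
clock: 10.43
tool_pos: [0.4679, -0.3087, 0.1011]
orientation: [-179.8, 0.2, 130.9]
force: [0.1, 0.4, 0.6]
opening: 0.0491
```

>>> servo_tool:
  rows:
    - [0,0,0,0,0,7]
    - [0,0,0,0,0,7]
    - [0,0,0,0,0,7]
    - [0,0,0,0,0,7]
    - [0,0,0,0,0,7]

```text
clock: 10.85
tool_pos: [0.4668, -0.3082, 0.0989]
orientation: [-179.7, 0.0, 166.3]
force: [0.4, -0.8, -0.3]
opening: 0.0499
```

>>> servo_tool:
  rows:
    - [0,0,0,0,0,7]
    - [0,0,0,0,0,7]
    - [0,0,0,0,0,7]
    - [0,0,0,0,0,7]
    - [0,0,0,0,0,7]

```text
clock: 11.27
tool_pos: [0.4668, -0.3082, 0.0989]
orientation: [-179.7, 0.0, -158.7]
force: [-0.5, -0.7, 0.5]
opening: 0.05
```

>>> servo_tool:
  rows:
    - [0,0,0,0,0,7]
    - [0,0,0,0,0,7]
    - [1.6,1.2,0,3.4,-4.9,0]
    - [1.6,1.1,0,3.5,-4.9,0]
    - [0,0,0,0,0,0]
  fingers: 40

```text
clock: 11.68
tool_pos: [0.4693, -0.3059, 0.0989]
orientation: [-179.8, 12.4, -145.2]
force: [0.1, -1.6, -0.1]
opening: 0.0399
```

```bash
python3 ob.py
```

```text
11.68 bed mm (y0=-.6): [ -84.  -304.9   49. ] xyz [ 469.3 -305.9   98.9] rpy [-179.8   12.4 -145.2] q [-20.7  14.8 -21.6 -13.9 -47.1 -25.6] F [ 0.1 -1.6 -0.1] open 39.9
```

>>> servo_tool:
  rows:
    - [1.2,0.4,-12,0,0,0]
    - [0,0,-14,0,0,0]
    - [0,0,-11,0,0,0]
    - [0,0,-7,0,0,0]
    - [0,0,0,0,0,0]

```text
clock: 12.1
tool_pos: [0.4702, -0.3046, 0.0521]
orientation: [-180.0, 11.9, -145.1]
force: [-0.9, 0.4, -0.2]
opening: 0.0403
```

>>> servo_tool:
  rows:
    - [0,0,0,0,0,0]
    - [0,0,0,0,0,0]
    - [0,0,0,0,0,0]
    - [0,0,0,0,0,0]
    - [0,0,0,0,0,0]
  fingers: 0

```text
clock: 12.52
tool_pos: [0.4714, -0.3055, 0.0548]
orientation: [-179.7, 12.0, -145.1]
force: [-0.1, 0.4, 0.0]
opening: 0.012
```

>>> servo_tool:
  rows:
    - [0,0,0,0,0,0]
    - [0,0,0,0,0,0]

```text
clock: 12.68
tool_pos: [0.4713, -0.3055, 0.0548]
orientation: [-179.7, 12.0, -145.1]
force: [-0.2, 1.8, 3.6]
opening: 0.0087
```

```bash
python3 ob.py
```

```text
12.68 bed mm (y0=-.6): [-100.8 -304.6    8.1] xyz [ 471.3 -305.5   54.8] rpy [-179.7   12.  -145.1] q [-20.4  18.3 -23.5 -14.6 -42.  -24.3] F [-0.2  1.8  3.6] open 8.7
```

```bash
cat > plan.py <<'E'
from ik import *
from m import world
import json,sys
X0,Y0,YAW=.565,-.0008,.2
Rbed=Ro.from_euler('z',YAW,degrees=True)*Ro.from_euler('y',-25,degrees=True)
def obs():
    from plant import ctrl
    o=ctrl.get_obs(); return o['tool_pos'],Ro.from_euler('xyz',o['orientation'],degrees=True),o['joint_pos']
def target(b,ang):
    """tool pose with screw origin at bed point b(mm), screw x at ang deg from bed x"""
    T=json.load(open('T.json')); Rs=Rbed*Ro.from_euler('z',ang,degrees=True)
    Rt=Rs*Ro.from_quat(T['q']).inv(); return world(np.array(b)/1e3,X0,Y0,YAW)-Rt.apply(T['p']),Rt
def screw():
    T=json.load(open('T.json')); p,R,q=obs(); Rs=R*Ro.from_quat(T['q']); ps=p+R.apply(T['p'])
    from m import bed
    return bed(ps,X0,Y0,YAW)*1e3,(Rbed.inv()*Rs)
def rows(p0,R0,p1,R1,n):
    dv=(R1*R0.inv()).as_rotvec(degrees=True)/n; return np.r_[(p1-p0)*1e3/n,dv]
def check(q,p0,R0,p1,R1,n):
    dv=(R1*R0.inv()).as_rotvec(degrees=True)
    for k in range(1,n+1):
        p=p0+(p1-p0)*k/n; R=Ro.from_rotvec(dv*k/n,degrees=True)*R0
        S=ik(p,R,0,extra=[q])
        if not S: print('  no ik at',k,n); return q
        if np.abs(S[0]-q).max()>8: print('  fast',k,(S[0]-q).round(1))
        q=S[0]
    print('  end q',q.round(1)); return q
E
python3 - <<'E'
from plan import *
np.set_printoptions(precision=2,suppress=True)
p,R,q=obs(); Ry=R.as_matrix()[:,1]; d=np.array([Ry[1],-Ry[0],0]); d/=np.linalg.norm(d)   # wing dir ~35deg
pp=np.array([-d[1],d[0],0]); grasp=p-R.apply([0,0,.019])
ax=d*(np.array([.4675,-.3083,0])@d)+pp*(grasp@pp); ax[2]=.042
Rs=Ro.from_matrix(np.c_[d,pp,[0,0,1]]); print('d',d,'screw',ax)
json.dump(dict(p=R.inv().apply(ax-p).tolist(),q=(R.inv()*Rs).as_quat().tolist()),open('T.json','w'))
print('tool to screw p',R.inv().apply(ax-p)*1e3)
pts=[(p,R),(p+[0,0,.12],R),(target((-20,-60,115),90)),(target((0,0,90),90)),(target((0,0,38),90)),(target((0,0,9.5),90))]
for k,n in zip(range(5),(5,20,5,5,5)):
    r=rows(*pts[k],*pts[k+1],n); print(k+1,'to',pts[k+1][0]*1e3,pts[k+1][1].as_euler('xyz',degrees=True),'row x%d'%n,r); q=check(q,*pts[k],*pts[k+1],n)
# quarter turn
for s in(1,-1):
    qq=q;
    for a in range(0,90,10): qq=check(qq,*target((0,0,9.5),90+s*a),*target((0,0,9.5),90+s*(a+10)),2)
E
```

```text
d [0.82 0.57 0.  ] screw [ 0.47 -0.31  0.04]
tool to screw p [ 7.29  0.14 11.49]
1 to [ 471.32 -305.5   174.76] [-179.74   12.03 -145.06] row x5 [ 0.  0. 24.  0.  0.  0.]
  end q [-20.2  10.2 -17.  -11.7 -56.2 -29. ]
2 to [493.15 -56.31 197.37] [-154.25   10.86  -84.61] row x20 [ 1.09 12.46  1.13 -0.6  -1.15  2.72]
  end q [  8.9  -7.  -35.7 -14.3 -35.5   3.8]
3 to [521.63   3.79 183.16] [-154.25   10.86  -84.61] row x5 [ 5.7  12.02 -2.84  0.    0.    0.  ]
  end q [ 19.   -4.8 -38.9  -7.5 -28.5 -10.4]
4 to [543.61   3.86 136.04] [-154.25   10.86  -84.61] row x5 [ 4.4   0.02 -9.43  0.    0.    0.  ]
  end q [ 17.5   1.7 -38.8 -11.3 -22.4  -5.2]
5 to [555.65   3.91 110.21] [-154.25   10.86  -84.61] row x5 [ 2.41  0.01 -5.17  0.    0.    0.  ]
  end q [ 16.6   5.4 -38.2 -14.2 -19.6  -1.5]
  end q [ 16.3   5.9 -36.7 -13.7 -22.7   8.1]
  end q [ 16.4   6.4 -35.6 -12.4 -25.2  16.5]
  end q [ 16.9   6.9 -35.  -10.4 -27.2  24.1]
  end q [ 17.6   7.3 -34.8  -7.9 -28.8  31. ]
  end q [ 18.6   7.7 -34.9  -5.1 -30.   37.4]
  end q [ 19.8   8.  -35.3  -1.9 -30.9  43.4]
  end q [ 21.    8.2 -36.1   1.5 -31.4  49. ]
  end q [ 22.3   8.3 -37.2   5.3 -31.5  54.2]
  end q [ 23.6   8.3 -38.7   9.4 -31.3  59.1]
  end q [ 17.5   4.8 -40.4 -13.  -15.8 -13. ]
  fast 2 [ 0.9 -0.3 -2.1  2.9  2.8 -8.4]
  end q [ 19.1   4.2 -44.1  -8.6 -10.6 -28.4]
  fast 1 [  1.1  -0.3  -3.3   5.8   3.9 -11.4]
  no ik at 2 2
  no ik at 1 2
  no ik at 1 2
  no ik at 1 2
  no ik at 1 2
  no ik at 1 2
  no ik at 1 2
```

>>> servo_tool:
  rows:
    - [0,0,10,0,0,0]
    - [0,0,24,0,0,0]
    - [0,0,30,0,0,0]
    - [0,0,30,0,0,0]
    - [0,0,26,0,0,0]

```text
clock: 13.1
tool_pos: [0.4711, -0.3057, 0.1769]
orientation: [-179.7, 12.0, -145.1]
force: [0.2, -0.4, -0.4]
opening: 0.0086
```

>>> servo_tool:
  rows:
    - [1.1,12.5,1.1,-0.6,-1.15,2.72]
    - [1.1,12.5,1.1,-0.6,-1.15,2.72]
    - [1.1,12.5,1.1,-0.6,-1.15,2.72]
    - [1.1,12.5,1.1,-0.6,-1.15,2.72]
    - [1.1,12.5,1.1,-0.6,-1.15,2.72]

```text
clock: 13.52
tool_pos: [0.4765, -0.2424, 0.1806]
orientation: [-173.4, 14.2, -129.9]
force: [-0.2, -0.2, -0.7]
opening: 0.0089
```

>>> servo_tool:
  rows:
    - [1.1,12.5,1.1,-0.6,-1.15,2.72]
    - [1.1,12.5,1.1,-0.6,-1.15,2.72]
    - [1.1,12.5,1.1,-0.6,-1.15,2.72]
    - [1.1,12.5,1.1,-0.6,-1.15,2.72]
    - [1.1,12.5,1.1,-0.6,-1.15,2.72]

```text
clock: 13.93
tool_pos: [0.4819, -0.1799, 0.186]
orientation: [-166.8, 14.8, -114.6]
force: [1.0, 0.0, -1.5]
opening: 0.0091
```

>>> servo_tool:
  rows:
    - [1.1,12.5,1.1,-0.6,-1.15,2.72]
    - [1.1,12.5,1.1,-0.6,-1.15,2.72]
    - [1.1,12.5,1.1,-0.6,-1.15,2.72]
    - [1.1,12.5,1.1,-0.6,-1.15,2.72]
    - [1.1,12.5,1.1,-0.6,-1.15,2.72]

```text
clock: 14.35
tool_pos: [0.4874, -0.1174, 0.1915]
orientation: [-160.2, 13.6, -99.4]
force: [-0.7, -0.9, -0.6]
opening: 0.0086
```

>>> servo_tool:
  rows:
    - [1.1,12.5,1.1,-0.6,-1.15,2.72]
    - [1.1,12.5,1.1,-0.6,-1.15,2.72]
    - [1.1,12.5,1.1,-0.6,-1.15,2.72]
    - [1.1,12.5,1.1,-0.6,-1.15,2.72]
    - [0,0,0,0,0,0]

```text
clock: 14.77
tool_pos: [0.4916, -0.0668, 0.1959]
orientation: [-155.4, 11.5, -87.4]
force: [-0.1, -0.7, 0.3]
opening: 0.0085
```

```bash
cat > st.py <<'E'
from plan import *
import ob
np.set_printoptions(precision=2,suppress=True)
b,R=screw(); print('screw bed',b,'z tilt xy deg',np.degrees(R.apply([0,0,1])[:2]),'x ang',np.degrees(np.arctan2(*R.apply([1,0,0])[1::-1])))
if len(sys.argv)>3:
    p,Rt,q=obs(); b=[float(v) for v in sys.argv[1].split(',')]; n=int(sys.argv[3]); T=target(b,float(sys.argv[2]))
    print('rows x%d'%n,rows(p,Rt,*T,n)); check(q,p,Rt,*T,n)
E
python3 st.py 0,0,90 90 5
python3 - <<'E'
from m import *
im,d=snap('side','side6'); im2,d2=snap('top','top5')
for nm,dd in(('side',d),('top',d2)):
    P=cloud(nm,dd); P[dd==0]=np.nan
    from plan import screw
    s,_=screw(); from m import bed
    B=bed(P,.565,-.0008,.2)*1e3-s
    m=(abs(B[...,0])<22)&(abs(B[...,1])<22)&(B[...,2]>-45)&(B[...,2]<8); q=B[m]; print(nm,len(q))
    for lo in range(-32,12,4):
        t=q[(q[:,2]>=lo)&(q[:,2]<lo+4)]
        if len(t): print(lo,len(t),t.mean(0).round(1),t.min(0).round(1),t.max(0).round(1))
E
```

```text
14.77 bed mm (y0=-.6): [-21.9 -65.9 127.1] xyz [491.6 -66.8 195.9] rpy [-155.4   11.5  -87.4] q [  7.7  -6.6 -35.3 -14.  -36.2   1.9] F [-0.1 -0.7  0.3] open 8.5
screw bed [-22.48 -70.58 114.41] z tilt xy deg [1.13 0.56] x ang 87.45135298567892
rows x5 [ 6.   14.11 -2.55 -0.11 -0.22  0.51]
  end q [ 19.   -4.8 -38.9  -7.5 -28.5 -10.4]
side 84
-24 7 [  1.2  -5.2 -21.5] [ -1.8  -9.3 -23.9] [  2.8   1.8 -20.5]
-20 7 [  0.1  -2.4 -18.1] [ -2.9  -6.2 -19.8] [  3.7   2.5 -16.6]
-16 7 [  1.6  -1.1 -13.4] [ -0.7  -4.6 -15.5] [  3.9   2.4 -12. ]
-12 4 [ 1.3 -1.5 -9.3] [ -2.4  -2.3 -10.3] [ 3.7 -0.3 -8.2]
-8 5 [ 1.2 -1.3 -6. ] [-2.3 -3.8 -7.1] [ 4.3  1.5 -4.4]
-4 1 [ 0.9 -5.4 -3.9] [ 0.9 -5.4 -3.9] [ 0.9 -5.4 -3.9]
0 16 [ 4.3 -8.3  2.7] [-10.6 -13.    0.8] [14.2  0.9  4. ]
4 37 [ 1.6 -4.9  6.2] [-12.8 -13.9   4.1] [13.1 11.   7.9]
top 0
```

>>> servo_tool:
  rows:
    - [6,14,-2.5,-0.1,-0.2,0.5]
    - [6,14,-2.5,-0.1,-0.2,0.5]
    - [6,14,-2.5,-0.1,-0.2,0.5]
    - [6,14,-2.5,-0.1,-0.2,0.5]
    - [6,14,-2.5,-0.1,-0.2,0.5]

```text
clock: 15.28
tool_pos: [0.5224, 0.0021, 0.1828]
orientation: [-154.5, 10.9, -85.0]
force: [-0.6, 0.6, -1.1]
opening: 0.0088
```

>>> servo_tool:
  rows:
    - [4.4,0,-9.4,0,0,0]
    - [4.4,0,-9.4,0,0,0]
    - [4.4,0,-9.4,0,0,0]
    - [4.4,0,-9.4,0,0,0]
    - [2.5,0,-5.4,0,0,0]

```text
clock: 15.7
tool_pos: [0.5422, 0.0012, 0.1378]
orientation: [-154.6, 10.9, -85.0]
force: [0.4, 0.3, -1.3]
opening: 0.0091
```

>>> servo_tool:
  rows:
    - [0,0,0,0,0,0]

```text
clock: 15.78
tool_pos: [0.5419, 0.0012, 0.1376]
orientation: [-154.7, 10.9, -85.0]
force: [0.0, 0.6, -0.9]
opening: 0.0092
```

```bash
python3 st.py 0,0,40 90 2
python3 - <<'E'
from m import *
from plan import screw
s,_=screw()
for nm in('side','top'):
    im,d=snap(nm,nm+'7'); P=cloud(nm,d); P[d==0]=np.nan
    B=bed(P,.565,-.0008,.2)*1e3
    q=B[(abs(B[...,0])<20)&(abs(B[...,1])<20)&(B[...,2]>12)&(B[...,2]<s[2]+6)]; q=q-s; print(nm,len(q))
    for lo in range(-28,8,4):
        t=q[(q[:,2]>=lo)&(q[:,2]<lo+4)]
        if len(t): print(lo,len(t),t.mean(0).round(1),t.min(0).round(1),t.max(0).round(1))
    if nm=='side':
        for lo,hi in((24,40),(-40,-24)):
            t=B[(B[...,0]>lo)&(B[...,0]<hi)&(B[...,2]>10)&(B[...,2]<15)&(B[...,1]<-40)&(B[...,1]>-60)|((B[...,0]>lo)&(B[...,0]<hi)&(B[...,2]>10)&(B[...,2]<15)&(B[...,1]<-90)&(B[...,1]>-130))]
            print('strip',len(t),t[:,0].mean(),np.percentile(t[:,0],[5,95]))
        im=im; save(im,'side7',(300,165,375,225),9)
E
```

```text
15.78 bed mm (y0=-.6): [-0.8  1.9 52.9] xyz [541.9   1.2 137.6] rpy [-154.7   10.9  -85. ] q [ 17.2   1.5 -38.6 -11.2 -23.2  -5.5] F [ 0.   0.6 -0.9] open 9.2
screw bed [-0.98 -2.66 40.14] z tilt xy deg [0.4  0.14] x ang 89.68938580215433
rows x2 [ 0.42  1.32  0.13 -0.   -0.2   0.17]
  end q [ 17.6   1.4 -38.9 -11.2 -22.6  -5.4]
side 35
-24 3 [ -0.7  -5.5 -22.1] [ -2.8  -7.5 -23. ] [  1.7  -2.7 -20.8]
-20 3 [  0.   -5.  -18.5] [ -1.5  -8.3 -18.9] [  0.8  -3.1 -17.9]
-16 3 [ -1.   -2.1 -14.5] [ -3.1  -3.5 -15.1] [  0.4  -1.3 -13.5]
-12 4 [-0.7 -2.7 -9.7] [ -2.7  -3.7 -11.2] [ 1.7 -1.7 -8. ]
-8 2 [-0.5 -2.1 -6.2] [-1.5 -3.  -7.2] [ 0.4 -1.2 -5.3]
0 8 [ -3.5 -10.5   1.8] [-11.1 -13.9   0.1] [ 4.2 -5.5  4. ]
4 12 [-1.3 -5.8  4.8] [-10.9 -13.    4. ] [14.   8.5  5.9]
strip 41 31.35139128935745 [27.4 35.1]
strip 54 -31.218006013816595 [-35.7 -27.7]
top 0
```

View pics/side7.png

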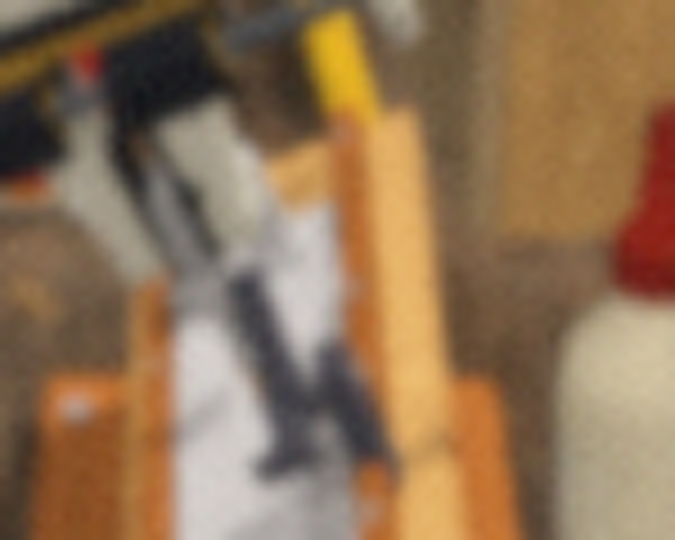

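>>> servo_tool:
  rows:
    - [0.5,1.4,0.2,0,-0.2,0.2]
    - [0.5,1.3,0.2,0,-0.2,0.1]
    - [0,0,0,0,0,0]

```text
clock: 16.13
tool_pos: [0.5432, 0.005, 0.1406]
orientation: [-154.0, 10.9, -84.5]
force: [-0.7, -0.7, -0.6]
opening: 0.0089
```

```bash
python3 st.py 0,0,34 90 2
```

```text
16.13 bed mm (y0=-.6): [ 1.7  5.6 55.1] xyz [543.2   5.  140.6] rpy [-154.    10.9  -84.5] q [ 17.7   1.1 -38.9 -11.  -22.6  -5.6] F [-0.7 -0.7 -0.6] open 8.9
screw bed [ 1.67  1.11 42.33] z tilt xy deg [-0.25 -0.08] x ang 90.03971477210303
rows x2 [ 1.03 -0.54 -4.12 -0.03  0.13 -0.04]
  end q [ 17.4   2.2 -38.8 -11.7 -22.   -4.7]
```

>>> servo_tool:
  rows:
    - [0,0,0,0,0,0]
    - [0,0,0,0,0,0]
    - [0,0,0,0,0,0]

```text
clock: 16.38
tool_pos: [0.5432, 0.0049, 0.1403]
orientation: [-154.0, 10.9, -84.5]
force: [-0.3, 0.4, -0.0]
opening: 0.0088
```

```bash
python3 st.py 0,0,36 90 2
```

```text
16.38 bed mm (y0=-.6): [ 1.5  5.6 54.8] xyz [543.2   4.9 140.3] rpy [-154.    10.9  -84.5] q [ 17.7   1.2 -38.9 -11.  -22.6  -5.6] F [-0.3  0.4 -0. ] open 8.8
screw bed [ 1.47  1.03 42.08] z tilt xy deg [-0.2  -0.07] x ang 90.03892419564353
rows x2 [ 0.64 -0.51 -3.06 -0.02  0.1  -0.03]
  end q [ 17.4   1.9 -38.8 -11.5 -22.2  -4.9]
```

>>> servo_tool:
  rows:
    - [0.6,-0.5,-3,0,0.1,0]
    - [0.6,-0.5,-3,0,0.1,0]
    - [0,0,0,0,0,0]
    - [0,0,0,0,0,0]

```text
clock: 16.72
tool_pos: [0.5443, 0.0036, 0.1336]
orientation: [-154.3, 10.9, -84.6]
force: [0.4, 0.4, -0.4]
opening: 0.0088
```

```bash
python3 st.py 0,0,30 90 3
python3 - <<'E'
from m import *
from plan import screw
s,_=screw(); Q=[];S1=[];S2=[]
for i in range(4):
    im,d=snap('side','side8'); P=cloud('side',d); P[d==0]=np.nan
    B=bed(P,.565,-.0008,.2)*1e3
    Q.append(B[(abs(B[...,0])<20)&(abs(B[...,1])<20)&(B[...,2]>12)&(B[...,2]<s[2]+6)]-s)
    for L,lo,hi in((S1,24,40),(S2,-40,-24)):
        L.append(B[(B[...,0]>lo)&(B[...,0]<hi)&(B[...,2]>10)&(B[...,2]<15)&(B[...,1]<-90)&(B[...,1]>-130)])
q=np.vstack(Q)
for lo in range(-28,8,4):
    t=q[(q[:,2]>=lo)&(q[:,2]<lo+4)]
    if len(t): print(lo,len(t),t.mean(0).round(1),t.min(0).round(1),t.max(0).round(1))
print([np.percentile(np.vstack(L)[:,0],[5,50,95]).round(1) for L in(S1,S2)])
E
```

```text
16.72 bed mm (y0=-.6): [-0.3  4.3 48.3] xyz [544.3   3.6 133.6] rpy [-154.3   10.9  -84.6] q [ 17.3   2.  -38.7 -11.8 -22.3  -4.6] F [ 0.4  0.4 -0.4] open 8.8
screw bed [-0.42 -0.21 35.54] z tilt xy deg [ 0.07 -0.05] x ang 90.0205413248875
rows x3 [ 0.9   0.08 -1.62 -0.01 -0.02 -0.01]
  end q [ 17.3   2.7 -38.7 -12.1 -21.6  -4.2]
-24 8 [ -5.3  -7.6 -22.7] [-17.8 -16.9 -23.5] [  0.2   4.4 -20.6]
-20 9 [ -0.6  -4.3 -18.3] [ -2.3 -10.9 -20. ] [  1.3  -0.  -16. ]
-16 5 [ -1.1  -3.  -13.5] [ -2.   -6.2 -15.2] [  0.3  -1.  -12.4]
-12 5 [ -1.3  -1.6 -10.3] [ -3.5  -3.3 -11.9] [-0.3  0.7 -9.2]
-8 9 [-0.4 -2.4 -6.8] [-2.3 -5.8 -7.8] [ 1.   0.6 -5.8]
0 25 [ -4.3 -10.7   2.2] [-11.7 -14.5   0.4] [ 2.6 -3.5  4. ]
4 39 [-2.8 -6.7  5.3] [-10.8 -16.4   4.2] [12.   7.8  6. ]
[array([25.7, 31. , 35.3]), array([-35.9, -31. , -27.7])]
```

>>> servo_tool:
  rows:
    - [0.9,0.1,-1.6,0,0,0]
    - [0.9,0.1,-1.6,0,0,0]
    - [0.9,0.1,-1.6,0,0,0]
    - [0,0,0,0,0,0]
    - [0,0,0,0,0,0]

```text
clock: 17.33
tool_pos: [0.5468, 0.004, 0.1289]
orientation: [-154.3, 10.9, -84.6]
force: [-0.5, -0.2, -0.7]
opening: 0.0091
```

```bash
python3 st.py 0,0,26 90 3
```

```text
17.33 bed mm (y0=-.6): [-0.1  4.7 42.9] xyz [546.8   4.  128.9] rpy [-154.3   10.9  -84.6] q [ 17.2   2.7 -38.6 -12.2 -21.8  -4. ] F [-0.5 -0.2 -0.7] open 9.1
screw bed [-0.15  0.16 30.14] z tilt xy deg [ 0.07 -0.05] x ang 90.02712917501076
rows x3 [ 0.63 -0.05 -1.23 -0.01 -0.02 -0.02]
  end q [ 17.1   3.2 -38.6 -12.4 -21.2  -3.7]
```

>>> servo_tool:
  rows:
    - [0.7,0,-1.4,0,0,0]
    - [0.7,0,-1.4,0,0,0]
    - [0.7,0,-1.4,0,0,0]
    - [0.7,0,-1.4,0,0,0]
    - [0,0,0,0,0,0]

```text
clock: 17.75
tool_pos: [0.5496, 0.004, 0.1231]
orientation: [-154.3, 10.9, -84.6]
force: [-1.3, 0.4, -2.5]
opening: 0.0089
```

```bash
python3 st.py 0,0,18 90 4
```

```text
17.75 bed mm (y0=-.6): [-0.   4.6 36.5] xyz [549.6   4.  123.1] rpy [-154.3   10.9  -84.6] q [ 17.    3.5 -38.4 -12.9 -21.2  -3.1] F [-1.3  0.4 -2.5] open 8.9
screw bed [-0.11  0.11 23.73] z tilt xy deg [ 0.08 -0.05] x ang 90.02857206993616
rows x4 [ 0.63 -0.02 -1.29 -0.01 -0.02 -0.01]
  end q [ 16.9   4.2 -38.4 -13.3 -20.4  -2.6]
```

>>> servo_tool:
  rows:
    - [0.7,0,-1.4,0,0,0]
    - [0.7,0,-1.4,0,0,0]
    - [0.7,0,-1.4,0,0,0]
    - [0.7,0,-1.4,0,0,0]
    - [0,0,0,0,0,0]

```text
clock: 18.17
tool_pos: [0.5523, 0.004, 0.1174]
orientation: [-154.3, 10.9, -84.6]
force: [-1.5, 0.4, -2.5]
opening: 0.009
```

```bash
python3 st.py 0,0,12 90 4
```

```text
18.17 bed mm (y0=-.6): [ 0.1  4.6 30.2] xyz [552.3   4.  117.4] rpy [-154.3   10.9  -84.6] q [ 16.8   4.4 -38.2 -13.5 -20.6  -2.3] F [-1.5  0.4 -2.5] open 9.0
screw bed [ 0.    0.1  17.47] z tilt xy deg [ 0.09 -0.05] x ang 90.02377014022927
rows x4 [ 0.57 -0.02 -1.24 -0.01 -0.02 -0.01]
  end q [ 16.7   5.  -38.2 -13.9 -19.8  -1.8]
```

>>> servo_tool:
  rows:
    - [0.6,0,-1.3,0,0,0]
    - [0.6,0,-1.3,0,0,0]
    - [0.6,0,-1.3,0,0,0]
    - [0.6,0,-1.3,0,0,0]
    - [0,0,0,0,0,0]

```text
clock: 18.58
tool_pos: [0.5547, 0.004, 0.1123]
orientation: [-154.3, 10.9, -84.6]
force: [-3.1, 0.9, -3.7]
opening: 0.0086
```

>>> servo_tool:
  rows:
    - [0.4,0,-0.9,0,0,0]
    - [0.4,0,-0.9,0,0,0]
    - [0,0,0,0,0,0]

```text
clock: 18.83
tool_pos: [0.5554, 0.004, 0.1107]
orientation: [-154.3, 10.9, -84.6]
force: [-4.5, -0.3, -2.3]
opening: 0.0088
```

```bash
python3 st.py 0,0,9.2 90 2
```

```text
18.83 bed mm (y0=-.6): [ 0.1  4.7 22.8] xyz [555.4   4.  110.7] rpy [-154.3   10.9  -84.6] q [ 16.5   5.3 -38.  -14.3 -19.9  -1.3] F [-4.5 -0.3 -2.3] open 8.8
screw bed [-0.01  0.13 10.01] z tilt xy deg [ 0.08 -0.06] x ang 90.02765190841838
rows x2 [ 0.17 -0.06 -0.37 -0.02 -0.04 -0.02]
  end q [ 16.6   5.4 -38.1 -14.2 -19.6  -1.4]
```

Run:
```python
from plan import *
np.set_printoptions(precision=1,suppress=True)
p,R,q=obs(); b0=[0,0.1,10]; b=[0,0.1,9.3]
A=target(b0,90); B=target(b,90); print('down',rows(*A,*B,1))
for k in range(15):
    print(k,rows(*target(b,90+6*k),*target(b,96+6*k),1))
```

```text
down [ 0.3  0.  -0.6  0.   0.   0. ]
0 [-0.4 -0.  -0.2 -2.5 -0.   5.4]
1 [-0.4 -0.1 -0.2 -2.5 -0.   5.4]
2 [-0.4 -0.1 -0.2 -2.5 -0.   5.4]
3 [-0.4 -0.2 -0.2 -2.5 -0.   5.4]
4 [-0.4 -0.2 -0.2 -2.5 -0.   5.4]
5 [-0.4 -0.3 -0.2 -2.5 -0.   5.4]
6 [-0.4 -0.3 -0.2 -2.5 -0.   5.4]
7 [-0.3 -0.3 -0.2 -2.5 -0.   5.4]
8 [-0.3 -0.4 -0.1 -2.5 -0.   5.4]
9 [-0.2 -0.4 -0.1 -2.5 -0.   5.4]
10 [-0.2 -0.4 -0.1 -2.5 -0.   5.4]
11 [-0.2 -0.5 -0.1 -2.5 -0.   5.4]
12 [-0.1 -0.5 -0.1 -2.5 -0.   5.4]
13 [-0.1 -0.5 -0.  -2.5 -0.   5.4]
14 [-0.  -0.5 -0.  -2.5 -0.   5.4]
```

>>> servo_tool:
  rows:
    - [0.3,0,-0.6,0,0,0]
    - [0,0,0,0,0,0]
    - [-0.4,0,-0.2,-2.5,0,5.4]
    - [-0.4,-0.1,-0.2,-2.5,0,5.4]
    - [-0.4,-0.1,-0.2,-2.5,0,5.4]

```text
clock: 19.25
tool_pos: [0.5542, 0.0033, 0.1097]
orientation: [-156.1, 3.5, -68.3]
force: [-6.8, -3.0, 0.8]
opening: 0.0087
```

>>> servo_tool:
  rows:
    - [-0.4,-0.2,-0.2,-2.5,0,5.4]
    - [-0.4,-0.2,-0.2,-2.5,0,5.4]
    - [0,0,0,0,0,0]

```text
clock: 19.5
tool_pos: [0.5534, 0.0029, 0.1093]
orientation: [-158.5, -0.9, -57.5]
force: [-9.2, -5.0, 4.3]
opening: 0.0086
```

```bash
python3 st.py 0,0.1,9.3 120 1
```

```text
19.50 bed mm (y0=-.6): [-2.3  3.5 22.3] xyz [553.4   2.9 109.3] rpy [-158.5   -0.9  -57.5] q [ 16.7   7.  -34.7 -10.6 -27.7  24.6] F [-9.2 -5.   4.3] open 8.6
screw bed [-0.06 -0.43  9.57] z tilt xy deg [ 0.21 -0.07] x ang 120.18516296547823
rows x1 [ 0.14  0.55 -0.24  0.02 -0.21 -0.2 ]
  end q [ 16.9   6.9 -35.  -10.4 -27.2  24.1]
```

>>> servo_tool:
  rows:
    - [-0.9,-0.3,0,0,0,0]
    - [-0.4,-0.2,-0.2,-2.5,0,5.4]
    - [-0.4,-0.3,-0.2,-2.5,0,5.4]
    - [-0.3,-0.3,-0.2,-2.5,0,5.4]
    - [0,0,0,0,0,0]

```text
clock: 19.92
tool_pos: [0.5522, 0.0023, 0.1088]
orientation: [-163.2, -6.6, -41.0]
force: [-4.4, -2.3, -0.3]
opening: 0.0087
```

```bash
python3 st.py 0,0.1,9.3 138 1
```

```text
19.92 bed mm (y0=-.6): [-3.6  2.9 22.4] xyz [552.2   2.3 108.8] rpy [-163.2   -6.6  -41. ] q [ 18.2   7.7 -34.5  -6.1 -30.2  36.5] F [-4.4 -2.3 -0.3] open 8.7
screw bed [-0.23 -0.07  9.64] z tilt xy deg [ 0.19 -0.1 ] x ang 137.93300179837195
rows x1 [ 0.32  0.19 -0.25 -0.12 -0.19  0.02]
  end q [ 18.4   7.7 -34.8  -5.7 -29.8  36.1]
```

Force eased; continue the turn.

>>> servo_tool:
  rows:
    - [-0.5,-0.4,-0.1,-2.5,0,5.4]
    - [-0.3,-0.4,-0.1,-2.5,0,5.4]
    - [-0.2,-0.4,-0.1,-2.5,0,5.4]
    - [-0.2,-0.5,-0.1,-2.5,0,5.4]
    - [0,0,0,0,0,0]

```text
clock: 20.33
tool_pos: [0.5512, 0.0011, 0.1085]
orientation: [-171.9, -11.5, -18.1]
force: [-2.0, -1.5, -0.4]
opening: 0.0089
```

```bash
python3 st.py 0,0.1,9.3 180 3
```

```text
20.33 bed mm (y0=-.6): [-4.7  1.7 22.6] xyz [551.2   1.1 108.5] rpy [-171.9  -11.5  -18.1] q [ 21.1   8.3 -35.9   1.7 -31.8  50.2] F [-2.  -1.5 -0.4] open 8.9
screw bed [-0.24  0.35  9.78] z tilt xy deg [ 0.22 -0.11] x ang 161.55348768995228
rows x3 [ 0.05 -0.57 -0.16 -2.62 -0.09  5.56]
  end q [ 23.6   8.3 -38.7   9.4 -31.3  59.1]
```

>>> servo_tool:
  rows:
    - [-0.1,-0.6,-0.1,-2.6,0,5.5]
    - [-0.1,-0.6,-0.1,-2.6,0,5.5]
    - [0,-0.6,-0.1,-2.6,0,5.5]
    - [0,0,0,0,0,0]
    - [0,0,0,0,0,0]

```text
clock: 20.75
tool_pos: [0.5511, -0.0006, 0.1083]
orientation: [-179.5, -12.8, -0.4]
force: [-2.5, -0.0, -2.6]
opening: 0.0086
```

```bash
python3 st.py 0,0.1,9.2 180 1
```

```text
20.75 bed mm (y0=-.6): [-4.9  0.  22.5] xyz [551.1  -0.6 108.3] rpy [-179.5  -12.8   -0.4] q [ 23.5   8.4 -38.3   9.  -31.7  58.9] F [-2.5 -0.  -2.6] open 8.6
screw bed [-0.17  0.08  9.74] z tilt xy deg [0.21 0.06] x ang 179.31882671972843
rows x1 [ 0.34 -0.05 -0.45 -0.23 -0.21  0.64]
  end q [ 23.6   8.4 -38.7   9.4 -31.3  59.1]
```

>>> servo_tool:
  rows:
    - [0.2,0,-0.4,0,0,0]
    - [0,0,0,0,0,0]
    - [0,0,0,0,0,0]

```text
clock: 21.0
tool_pos: [0.5511, -0.0007, 0.1082]
orientation: [-179.5, -12.8, -0.4]
force: [-6.7, 3.0, 3.4]
opening: 0.0087
```

>>> servo_tool:
  rows:
    - [0,0,0,0,0,0]
    - [0,0,0,0,0,0]
    - [0,0,0,0,0,0]
    - [0,0,0,0,0,0]
    - [0,0,0,0,0,0]
  fingers: 34

```text
clock: 21.42
tool_pos: [0.5514, -0.001, 0.108]
orientation: [-179.7, -12.7, -0.1]
force: [0.3, 0.5, 0.2]
opening: 0.0327
```

>>> servo_tool:
  rows:
    - [-2,0,5,0,0,0]
    - [-5,0,11,0,0,0]
    - [-8,0,17,0,0,0]
    - [-10,0,22,0,0,0]
    - [-12,0,26,0,0,0]

```text
clock: 21.83
tool_pos: [0.513, -0.0014, 0.1888]
orientation: [-179.7, -12.6, -0.1]
force: [0.8, -1.1, 0.2]
opening: 0.0339
```

>>> servo_tool:
  rows:
    - [-15,-10,25,0,0,0]
    - [-15,-25,20,0,0,0]
    - [-15,-30,15,0,0,0]
    - [-10,-35,0,0,0,0]
    - [0,-38,0,0,0,0]

```text
clock: 22.25
tool_pos: [0.4577, -0.1395, 0.2512]
orientation: [-179.6, -13.0, 0.0]
force: [1.1, 0.0, 0.0]
opening: 0.0339
```

>>> servo_tool:
  rows:
    - [0,-38,0,0,0,0]
    - [0,-38,0,0,0,0]
    - [0,-38,0,0,0,0]
    - [0,-38,0,0,0,0]
    - [0,0,0,0,0,0]

```text
clock: 22.67
tool_pos: [0.4585, -0.2966, 0.2487]
orientation: [-179.8, -12.7, -0.4]
force: [-0.2, 0.1, 0.9]
opening: 0.0336
```

```bash
python3 ob.py
python3 - <<'E'
from m import *
im,d=snap('top','top9'); im2,d2=snap('side','side9')
for nm,dd in(('top',d),('side',d2)):
    P=cloud(nm,dd); P[dd==0]=np.nan; B=bed(P,.565,-.0008,.2)*1e3
    w=B[(abs(B[...,0])<22)&(abs(B[...,1])<22)&(B[...,2]>24)&(B[...,2]<60)]
    c=B[(abs(B[...,0])<22)&(abs(B[...,1])<22)&(B[...,2]>12.5)&(B[...,2]<18)]
    print(nm,'wing',len(w),w.mean(0).round(1) if len(w) else '',np.percentile(w,[3,97],axis=0).round(1).tolist() if len(w) else '','collar',len(c),c.mean(0).round(1) if len(c) else '')
    if len(w)>5:
        ww,v=np.linalg.eigh(np.cov(w[:,:2].T)); print(' wing dir',np.degrees(np.arctan2(v[1,1],v[0,1])))
a=cv2.resize(im[175:220,275:350],None,fx=7,fy=7,interpolation=cv2.INTER_CUBIC)
b=cv2.resize(im2[165:225,295:375],None,fx=4.5,fy=4.5,interpolation=cv2.INTER_CUBIC)
W=np.zeros((590,525,3),np.uint8); W[:315]=a; W[318:588,:360]=b; save(W,'fin')
E
```

```text
22.67 bed mm (y0=-.6): [ -30.4 -295.6  189.3] xyz [ 458.5 -296.6  248.7] rpy [-179.8  -12.7   -0.4] q [-14.9   1.2 -20.3  -4.1 -56.3 106.4] F [-0.2  0.1  0.9] open 33.6
top wing 36 [ 4.3 -0.2 44.6] [[-10.6, -3.0, 26.9], [14.6, 2.6, 51.6]] collar 45 [ 1.9 -1.7 14.5]
 wing dir -179.86795309917065
side wing 73 [-2.1 -2.5 39.2] [[-12.1, -5.5, 24.7], [13.8, 2.2, 49.4]] collar 23 [-2.2 -4.4 15.1]
 wing dir -177.76349524880112
```

View pics/fin.png

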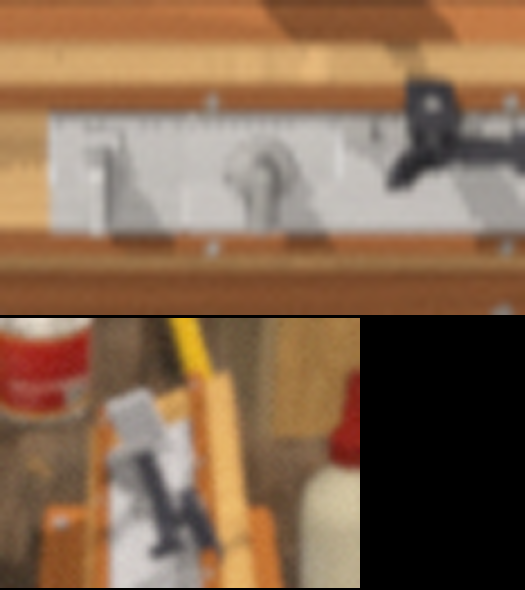

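```bash
python3 -c "
from plant import ctrl
print(ctrl.close_job())"
```

```text
the job is handed in; nothing more can be done
None
```

The job is done and handed in at about 22.7 s on the robot's clock, well under the 67 s limit; the hand-in reports no verdict.

- **Pawl:** I threw it right over. The depth image afterwards shows the lever level to -y and the arm up at about 68 mm above the bed.
- **Stop:** I slid it about 33 mm back by its block. The top camera then saw straight through both slots over about 21 mm, which puts it within about 1 mm of aligned. I did not measure the slots again after inserting the screw.
- **Thumbscrew:** I took the silver one from the parking block and put it through both slots. I gave it a quarter turn and let go.
    - **Seating:** The last depth check puts the collar's top about 14.5 mm and the wing's top about 49 mm above the bed, against an expected 14 mm and 48 mm.
    - **Wing direction:** It lies within about 2 deg of straight up and down the slope.
- **Forces:** Side force peaked at about 10 N during the quarter turn and eased when I shifted the screw about 1 mm. At the end the gripper was clear of everything and the force reading was about zero.
- **Bystanders:** I never went near the oil can, paint tin or glue bottle, but I did not measure their positions again at the end.

**Checks that disagreed:**
- The two cameras differ by about 2 mm on the screw's position along y, because each sees only part of it.
- The bed was out of reach at the full 25 deg tilt with the gripper upright sideways. I gripped the screw with a 12 deg sideways lean instead.
- I viewed 11 pictures, one over the budget.

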